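# Prop the parts chest open on its stay, put the socket away, and shut it

## Task

Put the chrome spark plug socket away in the black parts chest: raise the lid, press the knee of its folding stay past straight so that it locks and the lid stands by itself, and only then put the socket inside. Afterwards break the stay's knee again and lower the lid gently until it is fully shut. Never let the lid drop, do not strain the stay, and leave the coupler, dowel and scraper where they are.

Things in the scene. Friction and masses are not known exactly. Their poses are not given: they have to be found in the camera images.
- chest: Black plastic parts chest, fixed, 220 x 200 mm, 130 mm high to the rim. Origin: centre of its underside, on the bench; x points away from the robot, along the hinge; y towards the hinge side; z up. The lid's free edge is at y = -100 mm. The folding stay is outside the end facing the robot (x = -110 mm). The orange flip latch on the free-edge side is already undone.
- chest_hinge (a point): Middle of the lid's hinge line, at the rim: x = 0, y = +100 mm, z = 130 mm in the chest frame. The hinge runs along the chest's x; the lid opens upwards and over towards this side.
- chest_floor (a point): Centre of the chest's inner floor, 7 mm above the bench; the space inside is 208 x 188 mm and 123 mm deep below the rim.
- lid (a joint): Angle of the grey lid, rad: 0 shut on the rim; it can go up only until the stay is straight, somewhere between 1.05 and 1.15, because the stay's slotted foot is screwed on up to 9 mm lower or higher: feel for it. A 226 x 204 mm pan, 0.7 to 0.9 kg, on a free hinge: it drops if let go, except within about 0.015 rad of the top, where the stiff knee still holds it.
- lid_handle (a point): Middle of the steel bar handle on top of the lid near its free edge: round bar 12 mm thick, 110 mm long, parallel to the hinge, 28 mm clear under it. It lies 168 mm from the hinge line along the lid and 46 mm out from the hinge plane; shut: y = -68 mm, z = 176 mm in the chest frame. The bar can turn within a light pinch.
- knee_knob: Red knob on the knee of the steel stay: 18 mm round, 45 mm long, level, to the robot side (chest -x), 24 mm rim at its end. Origin: its middle, 33 mm outside the chest's end. Lid shut: chest y -72, z 122 to 130 mm, a dead point: it cannot lift the lid. Stay straight: y 22 to 27, z 159 to 166 mm; it locks 6 mm further along (y 0.9, z -0.44), at a firm stop, and breaks the opposite way.
- stay_knee (a joint): Bend of the stay's knee, rad: 0 to 0.13 folded (lid shut), 2.72 straight, 2.89 at the stop past straight: locked. Near straight, 1 mm of knob travel is 0.029 rad. The knee is stiff: 1.5 to 2 N at the knob to move it. Broken by up to about 8 mm of knob travel beyond straight it still holds the lid up; by 15 mm or more, the lid drops.
- socket: Chrome spark plug socket, round, 24 mm across and 90 mm tall with a shallow waist 52 to 64 mm up, standing upright on the bench; about 0.16 kg. Origin: centre of its underside, z along it.
- coupler: Bystander: white PVC pipe coupler, 60 mm across and 80 mm tall, standing on end. Origin: centre of its underside.
- dowel: Bystander: pale wooden dowel, 25 mm thick and 180 mm long, lying on the bench along its x axis. Origin: under its middle.
- scraper: Bystander: blue plastic putty scraper about 190 mm long, lying flat, blade towards its +x. Origin: on the bench, near its middle.
Things that resemble listed ones, but are neither listed nor needed, are in the scene too. Of the things that look like the socket, the larger one is meant.

How it is judged:
By the outcome, as a careful person would: the job done as asked, in the order asked, and still so for the second after the job is handed in, with the robot touching nothing.
It also fails if it takes over 72 s, if anything falls off the work surface, if the arm or the gripper's body presses on something with over 40 N, if the wrist force passes 120 N, or if a joint passes its speed limit or range.

## Robot

A 6-joint arm with a two-finger parallel gripper is mounted at the origin on the work surface. World frame = base frame: x ahead of the robot, y to its left, z up, the work surface at z = 0. Lengths are in m, angles in degrees, forces in N, time in s.
With the tool pointing down it reaches from about 0.375 to 0.9 m from the base axis. Payload 3.1 kg.
Tool frame: the origin (TCP) lies at the very end of the fingers, on their centre line; the grasp point (between the pads) lies 19 mm behind it; z points along the fingers, y is the direction in which the jaws open and shut (so a half turn about z gives the same grasp; the last joint's range is limited). The gripper opens to 87 mm and grips with 3 to 60 N. Pads are 19 mm wide; open, the fingers measure 117 mm over their backs; the gripper's body (75 mm by 190 mm) begins 51 mm behind the grasp point.
Start: joints at [60.59, 30.224, 82.088, -0, 67.689, -10.227], TCP at [0.205, 0.59, 0.223] pointing down, gripper open.
Joint ranges: [-176.69, 176.69], [-43.24, 126.21], [12.49, 139.97], [-82, 262], [0, 151.66], [-163.58, 163.58]. Speed limits (degrees/s): [159.86, 159.86, 180, 180, 180, 180].

## Interface

Orientations are given as a 3x3 rotation matrix whose columns are the frame's x, y, z axes.
In Python, from rig import readout, capture, camera_model, bot, spot_in, regions_of gives the robot as it stands.
- The arm moves only by the tool send_rows, never from a script. Its argument "moves" is a list that holds one entry, the list of rows, each a list of 7 numbers: the turn, a rotation vector about the tool's x, y, z in degrees, then the shift along the tool's x, y, z in cm, then the opening, from -1 (shut) to 1 (fully open). A call has exactly 5 rows; each row shifts and turns the commanded pose from where the row before left it, along the tool's axes as they then stand; what a row does not reach is not made up. A row lasts 1/10 s, in which the tool goes at most 50 mm and 8.59 degrees, less where a joint would pass 70% of its speed; a pose out of reach is approached as far as the arm can. A call with a gripper value outside its range is refused whole. The fingers move at their own pace and stop on an object; the grip force is fixed at half the most. Time passes only in rows, so rows that do not move let the fingers close, or fill a call up. It gives the time, the measured TCP pose, the force and the opening at its end, in the units of the state.
- readout.read_state(): the state, without advancing time (a new reading comes with each control period).
- capture(name): name is "scene" or "top"; returns the picture (420x560x3 uint8, blue, green, red); there is no depth.
- camera_model(name): a dict with "camera_matrix" (3x3 intrinsics, pixels), "pose" (4x4, takes a point from camera to world coordinates). Camera axes: x right, y up, looking along -z (the intrinsics and any distortion apply to the point x, -y, -z); pixel columns grow to the right and rows downward; lengths in m; the calibration is good to about 2 mm. A picture is of the moment at which its call begins. camera_model takes no time and is no camera call.
- bot.hand_in(): hands the job in, once; it reports no verdict.
Trained networks look in the newest picture that a camera, given by its name, has taken for a name from the list of things; names that differ only in an ending like _2 or _b are one class to them, and where a whole thing is asked for, a point or a joint stands for the part that bears it (a point fixed in the world has none). Each returns a list of dicts, best first, with "p" (0 to 1); they miss things now and then, are a little off and sometimes report something else, mostly with a low value. They report only what shows in the picture. A call takes as long as a camera call. They do not tell look-alikes from the thing itself.
- spot_in(camera, thing): "location" ([x, y, z] in m, in world coordinates, good to about 4 mm: the middle of the surface that is visible of it).
- regions_of(camera, thing): "mask" (420x560 bool, what is visible of it).
The state is a dict: "time_s": time; "joint_positions": joint angles; "qvel": joint speeds; "tau": joint torques, N m; "position": TCP position; "tcp_rot": TCP orientation; "force": force on the tool from outside, world axes, zero at the start; "moment": the same for the moment, N m; "opening": opening from 0.0 (shut) to 1.0 (fully open).
Only numpy, scipy, OpenCV 4.12 (cv2) and the standard library are available. Lean on these libraries where they do the work, as an engineer would, in place of code of your own. Each camera call takes 0.05 s, during which the arm holds its last target. There are 200 camera calls.

## Working session

There is one attempt and no reset: what is moved stays moved. The work goes in short steps, Python scripts to look and compute and a tool call to move; the robot and the scene stay as the last step left them, time stands still between calls to the robot, and variables do not carry over. Pictures are saved under pics/ and viewed, about 8 in all and at most 12, crops included, and the job is handed in when it is done.

Besides the shell and the picture viewer there is one more tool, called by a JSON object that holds its "name" and its "arguments", one argument or row to a line. send_rows: Moves the arm, as the interface text tells. Its arguments: {"type":"object","properties":{"moves":{"type":"array","items":{"type":"array","items":{"type":"array","items":{"type":"number"}}}}},"required":["moves"]}

```bash
ls; mkdir -p pics; cat > h.py <<'E'
import numpy as np, cv2
from rig import readout, capture, camera_model, bot, spot_in, regions_of
np.set_printoptions(precision=4,suppress=True)
def proj(cam,P):
    m=camera_model(cam);T=np.linalg.inv(np.array(m['pose']));p=np.atleast_2d(P)@T[:3,:3].T+T[:3,3]
    p=p*[1,-1,-1];q=p@np.array(m['camera_matrix']).T;return q[:,:2]/q[:,2:]
def ray(cam,uv):
    m=camera_model(cam);T=np.array(m['pose']);d=np.linalg.inv(np.array(m['camera_matrix']))@[uv[0],uv[1],1]
    return T[:3,3],T[:3,:3]@(d*[1,-1,-1])
def onz(cam,uv,z):
    o,d=ray(cam,uv);return o+d*(z-o[2])/d[2]
def st():
    s=readout.read_state();print(s['time_s'],'pos',np.array(s['position']),'f',np.array(s['force']),'op',s['opening']);print(np.array(s['tcp_rot']));return s
E
python3 - <<'E'
from h import *
a=capture("scene");b=capture("top")
cv2.imwrite('pics/a.png',a);cv2.imwrite('pics/b.png',b)
print(camera_model('scene'),camera_model('top'))
for c in("scene","top"):
  for t in("chest","lid_handle","knee_knob","socket","coupler","dowel","scraper"):
    print(c,t,[(np.round(d['location'],3),round(d['p'],2)) for d in spot_in(c,t)])
st()
E
```

```text
pics
{'camera_matrix': array([[408.9429,   0.    , 276.5905],
       [  0.    , 408.9429, 207.5157],
       [  0.    ,   0.    ,   1.    ]]), 'pose': array([[ 0.6535, -0.5221,  0.5481,  1.0619],
       [ 0.7569,  0.4417, -0.4817, -0.4355],
       [ 0.0094,  0.7296,  0.6838,  0.7319],
       [ 0.    ,  0.    ,  0.    ,  1.    ]])} {'camera_matrix': array([[389.0369,   0.    , 278.8081],
       [  0.    , 389.0369, 211.4208],
       [  0.    ,   0.    ,   1.    ]]), 'pose': array([[ 0.0296,  0.9971, -0.0696,  0.5099],
       [-0.9995,  0.0303,  0.0093, -0.0008],
       [ 0.0114,  0.0693,  0.9975,  0.9146],
       [ 0.    ,  0.    ,  0.    ,  1.    ]])}
scene chest [(array([0.669, 0.035, 0.142]), 0.65)]
scene lid_handle [(array([0.648, 0.058, 0.14 ]), 0.59)]
scene knee_knob []
scene socket [(array([ 0.47 , -0.272,  0.054]), 0.81), (array([ 0.417, -0.301,  0.045]), 0.56)]
scene coupler [(array([ 0.613, -0.297,  0.048]), 0.97)]
scene dowel [(array([0.462, 0.32 , 0.025]), 0.58)]
scene scraper [(array([0.752, 0.317, 0.012]), 0.98)]
top chest [(array([0.62 , 0.072, 0.142]), 0.57)]
top lid_handle [(array([0.622, 0.074, 0.144]), 0.76)]
top knee_knob [(array([0.467, 0.021, 0.136]), 0.71)]
top socket [(array([ 0.462, -0.258,  0.08 ]), 0.52)]
top coupler [(array([ 0.598, -0.288,  0.055]), 0.81)]
top dowel [(array([0.622, 0.073, 0.142]), 0.46)]
top scraper [(array([0.75 , 0.321, 0.011]), 0.59)]
0.8 pos [0.2053 0.5903 0.2226] f [ 0.3091 -0.1791  0.7801] op 1.0023244133875078
[[-0.9445  0.3286  0.    ]
 [ 0.3286  0.9445  0.    ]
 [ 0.      0.     -1.    ]]
```

View pics/a.png

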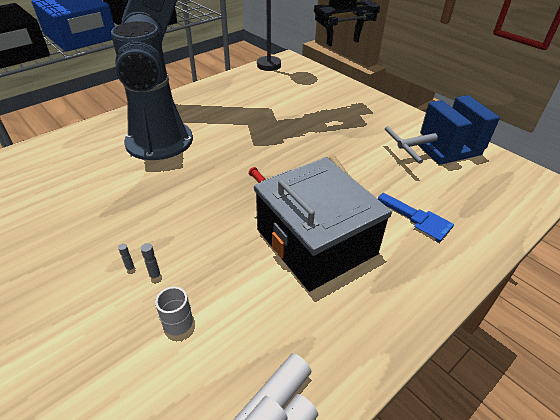

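View pics/b.png

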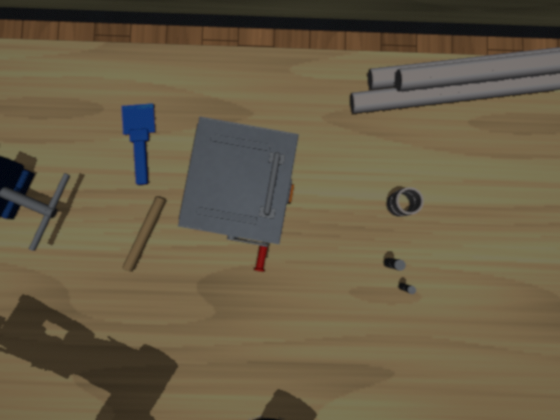

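Look-alikes for the socket: scene (150,262)/top (397,264) is larger, scene (126,257)/top (408,288) smaller; I choose the larger. I'll check that in a close crop and take the chest features too.

```bash
python3 - <<'E'
from h import *
a=cv2.imread('pics/a.png');b=cv2.imread('pics/b.png')
b=np.clip(b.astype(float)*2.2,0,255).astype(np.uint8)
def z(i,x,y,w,h,k):return cv2.resize(i[y:y+h,x:x+w],(w*k,h*k),interpolation=cv2.INTER_CUBIC)
A=z(a,240,145,160,150,2);A=cv2.resize(a[145:295,240:400],(400,375));B=cv2.resize(b[110:280,170:310],(400,486))
C=cv2.resize(a[235:285,110:170],(240,200));D=cv2.resize(b[245:295,375:425],(200,200))
o=np.zeros((600,800,3),np.uint8);o[:375,:400]=A;o[:486,400:]=B;o[380:580,:240]=C;o[390:590,400:600]=0
o[380:580,240:400]=D[:, :160]
cv2.imwrite('pics/c.png',o)
E
```

```text
(no output)
```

View pics/c.png

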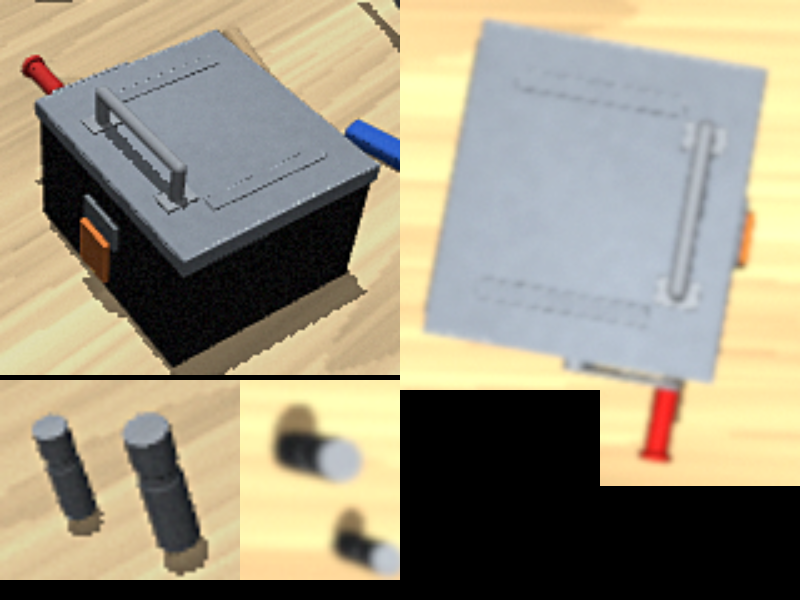

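Crop: larger socket confirmed (scene top-face centre (147,246.7), top view (400,265)). The chest corners, handle and knob are clear; I'll fit the pose.

```bash
python3 - <<'E'
from h import *
from scipy.optimize import least_squares
S=lambda x,y:(240+x/2.5,145+y/2.5)
T=lambda x,y:(170+(x-400)/2.857,110+y/2.857)
# chest pts
obs=[('top',T(484,20),'c',(113,1)),('top',T(767,70),'c',(113,-1)),('top',T(713,382),'c',(-113,-1)),('top',T(425,330),'c',(-113,1)),
('scene',S(37,103),'c',(-113,-1)),('scene',S(182,262),'c',(113,-1)),('scene',S(378,168),'c',(113,1)),('scene',S(222,30),'c',(-113,1)),
('top',T(705,122),'p',(55,-68,176)),('top',T(680,298),'p',(-55,-68,176)),('scene',S(101,94),'p',(-55,-68,176)),('scene',S(181,168),'p',(55,-68,176)),
('top',T(655,458),'p',(-165,-72,126)),('scene',S(33,65),'p',(-165,-72,126))]
def res(v,full=False):
    x,y,a,zt,yo=v;r=[]
    R=np.array([[np.cos(a),-np.sin(a),0],[np.sin(a),np.cos(a),0],[0,0,1]])
    for cam,uv,k,q in obs:
        q=np.array([q[0],q[1]*102+yo*1000,zt*1000]) if k=='c' else np.array(q,float)
        r+=list(proj(cam,R@(q/1000)+[x,y,0])[0]-uv)
    return np.array(r)
f=least_squares(res,[.62,.05,0.,.148,0],loss='soft_l1');print(f.x,np.degrees(f.x[2]));print(f.fun.reshape(-1,2).round(1))
print(onz('scene',(147,246.7),.09),onz('top',(400,265),.09))
E
```

```text
[ 0.6255  0.0741 -0.1474  0.1382  0.0002] -8.447932481763637
[[ 0.1 -0.5]
 [-0.1 -0.3]
 [-0.8  0.5]
 [-0.9  0.6]
 [-1.1 -0.4]
 [ 0.2  1. ]
 [ 0.1 -0.4]
 [-2.8  0.5]
 [ 0.4  2.4]
 [-1.1 -3.1]
 [ 0.1 -0.8]
 [-1.6 -0. ]
 [ 0.3 -3.3]
 [ 0.5  2.5]]
[ 0.4637 -0.2662  0.09  ] [ 0.4619 -0.2677  0.09  ]
```

```bash
cat >> h.py <<'E'
A=np.radians(-8.45);O=np.array([.6255,.0741,0])
RC=np.array([[np.cos(A),-np.sin(A),0],[np.sin(A),np.cos(A),0],[0,0,1]])
def w(p):return RC@(np.array(p)/1000.)+O       # chest mm -> world
def c(p):return (np.array(p)-O)@RC*1000        # world -> chest mm
from scipy.spatial.transform import Rotation as Ro
RY=RC@np.array([[-1,0,0],[0,1,0],[0,0,-1.]])   # jaws along chest y
RX=RC@np.array([[0,1,0],[1,0,0],[0,0,-1.]])    # jaws along chest x
def goal(pm,R):
    s=readout.read_state();R0=np.array(s['tcp_rot']);p=np.array(s['position'])
    print(round(s['time_s'],2),'chest',c(p),'f',np.array(s['force']),'op',round(s['opening'],3),'q',np.array(s['joint_positions']).round(1))
    print('turn',(Ro.from_matrix(R0.T@R)).as_rotvec(degrees=True),'then shift cm',R.T@(w(pm)-p)*100)
E
python3 -c "
from h import *
goal([0,-68,250],RY)"
```

```text
0.8 chest [-491.4763  448.8499  222.5763] f [ 0.3091 -0.1791  0.7801] op 1.002 q [ 60.6  30.2  82.1   0.   67.7 -10.2]
turn [  0.0025  -0.     -10.7326] then shift cm [-49.1476 -51.685   -2.7424]
```

{"name": "send_rows", "arguments": {
  "moves": [
    [[0,0,-5.37,0,0,-1.37,0],[0,0,-5.36,0,0,-1.37,0],[0,0,0,-2.8,-3,0,0],[0,0,0,-2.8,-3,0,0],[0,0,0,-2.8,-3,0,0]]
  ]
}}

```text
time_s: 1.3
position: [0.2756, 0.488, 0.2501]
tcp_rot: [[-0.989, 0.146, 0.001], [0.146, 0.989, 0.0], [-0.001, 0.0, -1.0]]
force: [0.7, -0.4, 0.1]
opening: 0.63
```

{"name": "send_rows", "arguments": {
  "moves": [
    [[0,0,0,-2.8,-3,0,0],[0,0,0,-2.8,-3,0,0],[0,0,0,-2.8,-3,0,0],[0,0,0,-2.8,-3,0,0],[0,0,0,-2.8,-3,0,-0.3]]
  ]
}}

```text
time_s: 1.8
position: [0.3924, 0.3186, 0.2502]
tcp_rot: [[-0.989, 0.147, 0.001], [0.147, 0.989, 0.0], [-0.001, 0.0, -1.0]]
force: [0.9, 0.5, 0.8]
opening: 0.466
```

{"name": "send_rows", "arguments": {
  "moves": [
    [[0,0,0,-2.8,-3,0,-0.3],[0,0,0,-2.8,-3,0,-0.3],[0,0,0,-2.8,-3,0,-0.3],[0,0,0,-2.8,-3,0,-0.3],[0,0,0,-2.8,-3,0,-0.3]]
  ]
}}

```text
time_s: 2.3
position: [0.5089, 0.1495, 0.2502]
tcp_rot: [[-0.989, 0.147, 0.001], [0.147, 0.989, 0.0], [-0.001, 0.0, -1.0]]
force: [0.3, 1.0, 1.0]
opening: 0.352
```

```bash
python3 -c "
from h import *
goal([0,-68,250],RY)"
```

```text
2.3 chest [-126.3907   57.4488  250.1973] f [0.2745 1.0366 1.036 ] op 0.352 q [  4.3  21.   93.8   0.   65.2 -77.3]
turn [ 0.0168  0.0328 -0.0174] then shift cm [-12.6391 -12.5449   0.0197]
```

{"name": "send_rows", "arguments": {
  "moves": [
    [[0,0,0,-3.16,-3.14,0,-0.3],[0,0,0,-3.16,-3.14,0,-0.3],[0,0,0,-3.16,-3.13,0,-0.3],[0,0,0,-3.16,-3.13,0,-0.3],[0,0,0,0,0,1,-0.3]]
  ]
}}

```text
time_s: 2.8
position: [0.6198, 0.0029, 0.2412]
tcp_rot: [[-0.988, 0.152, 0.008], [0.152, 0.988, -0.003], [-0.008, -0.002, -1.0]]
force: [-0.0, 0.1, 0.2]
opening: 0.346
```

{"name": "send_rows", "arguments": {
  "moves": [
    [[0,0,0,0,0,1,-0.3],[0,0,0,0,0,1,-0.3],[0,0,0,0,0,1,-0.3],[0,0,0,0,0,1,-0.3],[0,0,0,0,0,1,-0.3]]
  ]
}}

```text
time_s: 3.3
position: [0.6142, 0.0093, 0.1892]
tcp_rot: [[-0.989, 0.146, -0.0], [0.146, 0.989, 0.0], [0.0, -0.0, -1.0]]
force: [-0.4, 0.4, 0.2]
opening: 0.344
```

```bash
python3 - <<'E'
from h import *
goal([0,-68,157],RY)
a=capture("scene");cv2.imwrite('pics/d.png',cv2.resize(a[110:300,220:420],None,fx=3,fy=3))
E
```

```text
3.3 chest [ -1.665  -65.7663 189.1738] f [-0.3694  0.4017  0.2039] op 0.344 q [ -9.5  31.6  85.6  -0.   62.8 -91.2]
turn [-0.0005 -0.0177  0.0691] then shift cm [-0.1665 -0.2234  3.2174]
```

View pics/d.png

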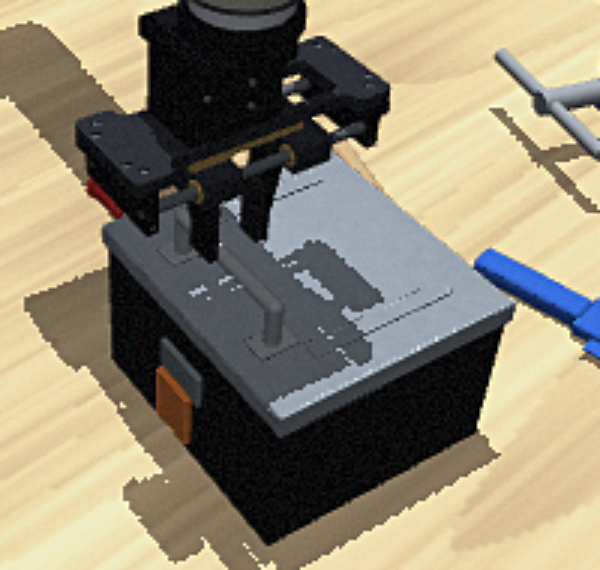

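The fingers straddle the bar (crop (205,230) and (255,190)). Descend and close.

{"name": "send_rows", "arguments": {
  "moves": [
    [[0,0,0,-0.1,-0.15,1,-0.3],[0,0,0,0,0,1,-0.3],[0,0,0,0,0,1.2,-0.3],[0,0,0,0,0,0,-0.9],[0,0,0,0,0,0,-0.9]]
  ]
}}

```text
time_s: 3.85
position: [0.6152, 0.0068, 0.1574]
tcp_rot: [[-0.989, 0.147, -0.001], [0.147, 0.989, 0.0], [0.001, 0.0, -1.0]]
force: [0.3, 0.0, 0.2]
opening: 0.243
```

{"name": "send_rows", "arguments": {
  "moves": [
    [[0,0,0,0,0,0,-0.95],[0,0,0,0,0,0,-0.95],[0,0,0,0,0,0,-0.95],[0,0,0,0,0,0,-0.95],[0,0,0,0,0,0,-0.95]]
  ]
}}

```text
time_s: 4.35
position: [0.6159, 0.0071, 0.1584]
tcp_rot: [[-0.989, 0.147, 0.001], [0.147, 0.989, 0.0], [-0.001, 0.001, -1.0]]
force: [1.0, 2.3, 0.4]
opening: 0.127
```

```bash
python3 -c "
from h import *
goal([0,-68,157],RY)"
```

```text
4.35 chest [  0.3305 -67.7218 158.3558] f [1.0198 2.2654 0.409 ] op 0.127 q [ -9.7  33.9  87.    0.   59.1 -91.3]
turn [ 0.033   0.0691 -0.0062] then shift cm [ 0.0331 -0.0278  0.1356]
```

{"name": "send_rows", "arguments": {
  "moves": [
    [[1,0,0,0,0.05,-0.29,-0.95],[1.5,0,0,0,0.07,-0.44,-0.95],[1.5,0,0,0,0.07,-0.44,-0.95],[1.5,0,0,0,0.07,-0.44,-0.95],[1.5,0,0,0,0.07,-0.44,-0.95]]
  ]
}}

```text
time_s: 4.85
position: [0.6165, 0.0115, 0.1782]
tcp_rot: [[-0.989, 0.146, -0.017], [0.147, 0.982, -0.122], [-0.001, -0.123, -0.992]]
force: [4.9, 2.8, -8.4]
opening: 0.13
```

{"name": "send_rows", "arguments": {
  "moves": [
    [[1.5,0,0,0,0.07,-0.44,-0.95],[1.5,0,0,0,0.07,-0.44,-0.95],[1.5,0,0,0,0.07,-0.44,-0.95],[1.5,0,0,0,0.07,-0.44,-0.95],[1.5,0,0,0,0.07,-0.44,-0.95]]
  ]
}}

```text
time_s: 5.35
position: [0.6176, 0.0191, 0.1992]
tcp_rot: [[-0.989, 0.142, -0.036], [0.147, 0.958, -0.248], [-0.001, -0.251, -0.968]]
force: [4.5, 3.3, -8.0]
opening: 0.126
```

```bash
cat >> h.py <<'E'
def arc(th,n=27):  # lid angle deg -> tcp chest mm, R (tool turning with lid)
    t=np.radians(th);y,z=-168,n
    return [0,100+y*np.cos(t)+z*np.sin(t),130-y*np.sin(t)+z*np.cos(t)],RY@Ro.from_rotvec([th,0,0],degrees=True).as_matrix()
def lidang():
    s=readout.read_state();p=c(s['position']);R=np.array(s['tcp_rot']);g=p-19*(RC.T@R[:,2])
    v=g-[0,100,130];th=np.degrees(np.arctan2(v[2],-v[1])-np.arctan2(46,168))
    print('lid',th,'rad',np.radians(th),'radius',np.hypot(v[1],v[2]),'(174.2)','tilt',np.degrees(np.arccos(-R[2,2])));return th
E
python3 -c "
from h import *
goal(*arc(14.5));lidang()"
```

```text
5.35 chest [  0.2686 -55.5996 199.1585] f [ 4.5227  3.2511 -8.0071] op 0.126 q [ -1.5  33.1  82.4 -15.7  67.  -76.5]
turn [-0.0275  0.071  -0.0051] then shift cm [ 0.0269 -0.0041  0.0997]
lid 14.820129638200951 rad 0.2586600577590026 radius 174.4016381162737 (174.2) tilt 14.527675414168502
```

{"name": "send_rows", "arguments": {
  "moves": [
    [[1.5,0,0,0,0.07,-0.44,-0.95],[1.5,0,0,0,0.07,-0.44,-0.95],[1.5,0,0,0,0.07,-0.44,-0.95],[1.5,0,0,0,0.07,-0.44,-0.95],[1.5,0,0,0,0.07,-0.44,-0.95]]
  ]
}}

```text
time_s: 5.85
position: [0.6191, 0.0291, 0.2186]
tcp_rot: [[-0.989, 0.136, -0.054], [0.147, 0.917, -0.37], [-0.001, -0.374, -0.927]]
force: [4.1, 2.1, -9.4]
opening: 0.127
```

{"name": "send_rows", "arguments": {
  "moves": [
    [[1.5,0,0,0,0.07,-0.44,-0.95],[1.5,0,0,0,0.07,-0.44,-0.95],[1.5,0,0,0,0.07,-0.44,-0.95],[1.5,0,0,0,0.07,-0.44,-0.95],[1.5,0,0,0,0.07,-0.44,-0.95]]
  ]
}}

```text
time_s: 6.35
position: [0.6209, 0.0415, 0.2367]
tcp_rot: [[-0.989, 0.128, -0.071], [0.146, 0.861, -0.486], [-0.001, -0.492, -0.871]]
force: [4.1, 2.9, -9.8]
opening: 0.126
```

{"name": "send_rows", "arguments": {
  "moves": [
    [[1.5,0,0,0,0.07,-0.44,-0.95],[1.5,0,0,0,0.07,-0.44,-0.95],[1.5,0,0,0,0.07,-0.44,-0.95],[1.5,0,0,0,0.07,-0.44,-0.95],[1.5,0,0,0,0.07,-0.44,-0.95]]
  ]
}}

```text
time_s: 6.85
position: [0.6231, 0.0561, 0.2529]
tcp_rot: [[-0.989, 0.117, -0.087], [0.146, 0.791, -0.594], [-0.001, -0.601, -0.799]]
force: [4.5, 1.7, -10.6]
opening: 0.129
```

```bash
python3 -c "
from h import *
goal(*arc(37));lidang()"
```

```text
6.85 chest [  0.2344 -18.1175 252.9403] f [  4.5378   1.7345 -10.6217] op 0.129 q [ 10.9  37.3  73.3 -34.8  84.5 -62.6]
turn [0.0745 0.066  0.0242] then shift cm [0.0234 0.032  0.01  ]
lid 37.00161954642014 rad 0.6458000896553222 radius 174.5427563561094 (174.2) tilt 36.92554874730821
```

{"name": "send_rows", "arguments": {
  "moves": [
    [[1.5,0,0,0,0.07,-0.44,-0.95],[1.5,0,0,0,0.07,-0.44,-0.95],[1.5,0,0,0,0.07,-0.44,-0.95],[1.5,0,0,0,0.07,-0.44,-0.95],[1.5,0,0,0,0.07,-0.44,-0.95]]
  ]
}}

```text
time_s: 7.35
position: [0.6255, 0.0727, 0.2672]
tcp_rot: [[-0.989, 0.104, -0.102], [0.146, 0.707, -0.692], [-0.0, -0.7, -0.714]]
force: [5.0, 2.0, -12.8]
opening: 0.121
```

{"name": "send_rows", "arguments": {
  "moves": [
    [[1.5,0,0,0,0.07,-0.44,-0.95],[1.5,0,0,0,0.07,-0.44,-0.95],[1.5,0,0,0,0.07,-0.44,-0.95],[1.5,0,0,0,0.07,-0.44,-0.95],[1.5,0,0,0,0.07,-0.44,-0.95]]
  ]
}}

```text
time_s: 7.85
position: [0.6282, 0.0909, 0.2791]
tcp_rot: [[-0.989, 0.089, -0.115], [0.146, 0.61, -0.779], [0.001, -0.787, -0.617]]
force: [4.9, 1.8, -12.8]
opening: 0.129
```

{"name": "send_rows", "arguments": {
  "moves": [
    [[1.5,0,0,0,0.07,-0.44,-0.95],[1.5,0,0,0,0.07,-0.44,-0.95],[1.5,0,0,0,0.07,-0.44,-0.95],[1,0,0,0,0.05,-0.29,-0.95],[0.5,0,0,0,0.02,-0.15,-0.95]]
  ]
}}

```text
time_s: 8.35
position: [0.6305, 0.1066, 0.287]
tcp_rot: [[-0.989, 0.076, -0.124], [0.145, 0.525, -0.838], [0.001, -0.847, -0.531]]
force: [4.2, 1.4, -15.4]
opening: 0.127
```

```bash
python3 -c "
from h import *
goal(*arc(58));lidang();print(proj('scene',w([-143,20,160])))"
```

```text
8.35 chest [  0.1475  32.881  286.9849] f [  4.1997   1.3709 -15.3574] op 0.127 q [ 20.1  45.6  63.6 -49.6 101.9 -58.1]
turn [0.0659 0.0417 0.1169] then shift cm [ 0.0148  0.0698 -0.0731]
lid 57.706416247751825 rad 1.0071669630496212 radius 174.68772894451365 (174.2) tilt 57.934113708479664
[[291.5323 154.4602]]
```

{"name": "send_rows", "arguments": {
  "moves": [
    [[0.5,0,0,0,0.02,-0.15,-0.95],[0.5,0,0,0,0.02,-0.15,-0.95],[0.5,0,0,0,0.02,-0.15,-0.95],[0.25,0,0,0,0.01,-0.07,-0.95],[0.25,0,0,0,0.01,-0.08,-0.95]]
  ]
}}

```text
time_s: 8.85
position: [0.6312, 0.1117, 0.2892]
tcp_rot: [[-0.989, 0.072, -0.127], [0.146, 0.497, -0.856], [0.002, -0.865, -0.502]]
force: [5.5, 0.5, -16.1]
opening: 0.131
```

```bash
python3 -c "
from h import *
goal(*arc(60));lidang()"
```

```text
8.85 chest [  0.1335  38.0469 289.1614] f [  5.5041   0.5009 -16.0587] op 0.131 q [ 20.8  46.5  62.7 -50.9 103.5 -58.1]
turn [0.1326 0.0112 0.1244] then shift cm [ 0.0134  0.0814 -0.1072]
lid 59.58653052019863 rad 1.0399811474175555 radius 174.73303256828868 (174.2) tilt 59.86741498641436
```

{"name": "send_rows", "arguments": {
  "moves": [
    [[0.3,0,0,0,0.01,-0.09,-0.95],[0.3,0,0,0,0.01,-0.09,-0.95],[0.3,0,0,0,0.01,-0.09,-0.95],[0.3,0,0,0,0.01,-0.09,-0.95],[0,0,0,0,0,0,-0.95]]
  ]
}}

```text
time_s: 9.35
position: [0.6317, 0.1151, 0.2904]
tcp_rot: [[-0.989, 0.069, -0.128], [0.146, 0.479, -0.866], [0.002, -0.875, -0.484]]
force: [4.5, 0.9, -15.0]
opening: 0.125
```

```bash
python3 -c "
from h import *
goal(*arc(61.2));lidang()"
```

```text
9.35 chest [  0.1157  41.4211 290.3851] f [  4.5477   0.8643 -15.0056] op 0.125 q [ 21.2  47.1  62.2 -51.8 104.5 -58.1]
turn [0.1346 0.012  0.1454] then shift cm [ 0.0116  0.0767 -0.1067]
lid 60.79212987442316 rad 1.061022825608691 radius 174.68945873481553 (174.2) tilt 61.06534373314849
```

{"name": "send_rows", "arguments": {
  "moves": [
    [[0.3,0,0,0,0.01,-0.09,-0.95],[0.3,0,0,0,0.01,-0.09,-0.95],[0.3,0,0,0,0.01,-0.09,-0.95],[0,0,0,0,0,0,-0.95],[0,0,0,0,0,0,-0.95]]
  ]
}}

```text
time_s: 9.85
position: [0.6321, 0.1175, 0.2913]
tcp_rot: [[-0.989, 0.066, -0.129], [0.146, 0.466, -0.873], [0.002, -0.882, -0.47]]
force: [4.7, 1.1, -16.5]
opening: 0.121
```

```bash
python3 - <<'E'
from h import *
goal(*arc(62.1));lidang()
a=capture("scene");b=capture("top")
print(proj('top',w([-143,20,160])))
b=np.clip(b*2.2,0,255).astype(np.uint8)
cv2.imwrite('pics/e.png',np.hstack([cv2.resize(a[100:250,220:340],(400,500)),cv2.resize(b[170:320,180:300],(400,500))]))
for cam in('scene','top'):
    print(cam,[(c(d['location']),round(d['p'],2)) for d in spot_in(cam,'knee_knob')])
E
```

```text
9.85 chest [  0.1111  43.9298 291.3251] f [  4.7019   1.1367 -16.4845] op 0.121 q [ 21.5  47.5  61.7 -52.4 105.2 -58.1]
turn [0.1583 0.012  0.1557] then shift cm [ 0.0111  0.081  -0.1064]
lid 61.68873362612179 rad 1.0766715131615658 radius 174.73958322970532 (174.2) tilt 61.94168469477943
[[214.0179 248.5927]]
scene [(array([-148.0278,   -2.5801,  180.6   ]), 0.66)]
top [(array([-151.0601,    3.5407,  180.1   ]), 0.82), (array([ -9.5079,  28.6135, 297.3   ]), 0.7), (array([127.3015, 277.5191,   9.3   ]), 0.66), (array([ -5.5758,   8.2704, 131.3   ]), 0.31)]
```

View pics/e.png

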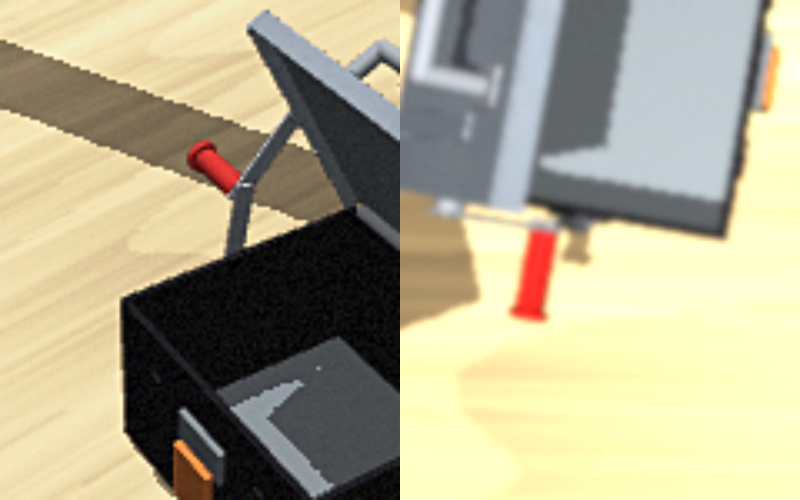

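Lid at 1.077 rad; the knee (scene crop (215,168), top crop (533,272)) is still visibly bent. Continue slowly.

{"name": "send_rows", "arguments": {
  "moves": [
    [[0.3,0,0,0,0.01,-0.09,-0.95],[0.3,0,0,0,0.01,-0.09,-0.95],[0.3,0,0,0,0.01,-0.09,-0.95],[0,0,0,0,0,0,-0.95],[0,0,0,0,0,0,-0.95]]
  ]
}}

```text
time_s: 10.55
position: [0.6324, 0.12, 0.2922]
tcp_rot: [[-0.989, 0.064, -0.131], [0.145, 0.452, -0.88], [0.002, -0.89, -0.457]]
force: [4.9, -0.2, -17.0]
opening: 0.124
```

```bash
cat >> h.py <<'E'
def red(cam):
    i=capture(cam).astype(int);m=((i[...,2]>1.8*i[...,1])&(i[...,2]>1.8*i[...,0])&(i[...,2]>50)).astype(np.uint8)
    # within window around the chest end
    u=proj(cam,[w([-143,y,z]) for y in(-90,40) for z in(100,190)]);lo=u.min(0)-15;hi=u.max(0)+15
    n,l,s,ce=cv2.connectedComponentsWithStats(m);best=None
    for k in range(1,n):
        if (ce[k]>lo).all() and (ce[k]<hi).all() and (best is None or s[k,4]>s[best,4]):best=k
    return None if best is None else ce[best]
def knob():
    from scipy.optimize import least_squares
    p,q=red('scene'),red('top')
    if p is None or q is None:print('knob px',p,q);return
    f=least_squares(lambda x:np.r_[proj('scene',w(x))[0]-p,proj('top',w(x))[0]-q],[-143,0,160])
    print('knob chest',f.x,'res px',f.fun.round(1))
E
python3 -c "
from h import *
goal(*arc(63));lidang();knob()"
```

```text
10.55 chest [  0.1256  46.4116 292.2021] f [  4.8523  -0.2143 -16.9612] op 0.124 q [ 21.8  47.9  61.3 -53.  105.9 -58.1]
turn [0.1626 0.0125 0.1628] then shift cm [ 0.0126  0.0852 -0.1109]
lid 62.57077820864044 rad 1.0920660952758952 radius 174.76927610296 (174.2) tilt 62.837360932671494
knob chest [-148.2557    5.9757  177.6842] res px [ 1.1 -0.1  0.7  0.6]
```

{"name": "send_rows", "arguments": {
  "moves": [
    [[0.3,0,0,0,0.01,-0.09,-0.95],[0.3,0,0,0,0.01,-0.09,-0.95],[0.3,0,0,0,0.01,-0.09,-0.95],[0,0,0,0,0,0,-0.95],[0,0,0,0,0,0,-0.95]]
  ]
}}

```text
time_s: 11.15
position: [0.6328, 0.1225, 0.293]
tcp_rot: [[-0.989, 0.062, -0.132], [0.145, 0.438, -0.887], [0.003, -0.897, -0.443]]
force: [4.0, 0.5, -17.7]
opening: 0.123
```

```bash
python3 -c "
from h import *
goal(*arc(63.9));lidang();knob()"
```

```text
11.15 chest [  0.134   48.9097 293.008 ] f [  3.9851   0.5304 -17.7306] op 0.123 q [ 22.1  48.4  60.9 -53.7 106.5 -58.2]
turn [0.1653 0.0081 0.1769] then shift cm [ 0.0134  0.0862 -0.1167]
lid 63.4515915677869 rad 1.1074391884885522 radius 174.76552482827938 (174.2) tilt 63.734659595855234
knob chest [-148.0024    8.8039  177.6379] res px [ 1.2 -0.1  0.7  0.6]
```

{"name": "send_rows", "arguments": {
  "moves": [
    [[0.3,0,0,0,0.01,-0.09,-0.95],[0.3,0,0,0,0.01,-0.09,-0.95],[0.3,0,0,0,0.01,-0.09,-0.95],[0,0,0,0,0,0,-0.95],[0,0,0,0,0,0,-0.95]]
  ]
}}

```text
time_s: 11.75
position: [0.6332, 0.1249, 0.2938]
tcp_rot: [[-0.989, 0.06, -0.133], [0.146, 0.424, -0.894], [0.003, -0.904, -0.428]]
force: [5.3, 0.3, -18.0]
opening: 0.128
```

```bash
python3 -c "
from h import *
goal(*arc(64.8));lidang();knob()"
```

```text
11.75 chest [  0.1021  51.4085 293.8028] f [  5.3408   0.3042 -18.0339] op 0.128 q [ 22.4  48.8  60.5 -54.3 107.2 -58.2]
turn [0.1666 0.0005 0.1895] then shift cm [ 0.0102  0.0902 -0.1223]
lid 64.33037680315454 rad 1.1227768842636308 radius 174.79037596178495 (174.2) tilt 64.63337944355672
knob chest [-147.8472   12.3235  176.296 ] res px [ 1.2 -0.1  0.7  0.7]
```

{"name": "send_rows", "arguments": {
  "moves": [
    [[0.2,0,0,0,0.01,-0.06,-0.95],[0.2,0,0,0,0.01,-0.06,-0.95],[0.2,0,0,0,0.01,-0.06,-0.95],[0,0,0,0,0,0,-0.95],[0,0,0,0,0,0,-0.95]]
  ]
}}

```text
time_s: 12.35
position: [0.6334, 0.1265, 0.2943]
tcp_rot: [[-0.989, 0.058, -0.134], [0.146, 0.415, -0.898], [0.003, -0.908, -0.419]]
force: [5.5, 0.8, -18.1]
opening: 0.129
```

```bash
python3 -c "
from h import *
goal(*arc(65.4));lidang();knob()"
```

```text
12.35 chest [  0.1095  53.0019 294.2564] f [  5.5383   0.7766 -18.1003] op 0.129 q [ 22.6  49.1  60.2 -54.7 107.7 -58.3]
turn [ 0.1577 -0.0102  0.1927] then shift cm [ 0.0109  0.0912 -0.1356]
lid 64.8878157432621 rad 1.1325060291473352 radius 174.763081289704 (174.2) tilt 65.24230115141086
knob chest [-148.3309   14.8516  175.4798] res px [ 1.2 -0.1  0.7  0.7]
```

{"name": "send_rows", "arguments": {
  "moves": [
    [[0.2,0,0,0,0.01,-0.06,-0.95],[0.2,0,0,0,0.01,-0.06,-0.95],[0.15,0,0,0,0.01,-0.05,-0.95],[0,0,0,0,0,0,-0.95],[0,0,0,0,0,0,-0.95]]
  ]
}}

```text
time_s: 12.95
position: [0.6336, 0.1281, 0.2947]
tcp_rot: [[-0.989, 0.057, -0.134], [0.146, 0.406, -0.902], [0.003, -0.912, -0.41]]
force: [5.2, -1.0, -18.5]
opening: 0.126
```

```bash
python3 -c "
from h import *
goal(*arc(65.95));lidang();knob()"
```

```text
12.95 chest [  0.0748  54.6131 294.7263] f [  5.166   -1.0236 -18.5398] op 0.126 q [ 22.8  49.4  59.9 -55.1 108.1 -58.3]
turn [ 0.1483 -0.0148  0.1975] then shift cm [ 0.0075  0.0923 -0.1315]
lid 65.4499187913577 rad 1.1423165780720996 radius 174.78086067209094 (174.2) tilt 65.80169424061133
knob chest [-148.4001   17.7943  174.3177] res px [ 1.2 -0.1  0.7  0.6]
```

{"name": "send_rows", "arguments": {
  "moves": [
    [[0.1,0,0,0,0,-0.03,-0.95],[0.1,0,0,0,0.01,-0.03,-0.95],[0.1,0,0,0,0,-0.03,-0.95],[0,0,0,0,0,0,-0.95],[0,0,0,0,0,0,-0.95]]
  ]
}}

```text
time_s: 13.55
position: [0.6337, 0.1288, 0.2949]
tcp_rot: [[-0.989, 0.056, -0.135], [0.146, 0.401, -0.904], [0.003, -0.914, -0.405]]
force: [4.9, -0.4, -18.9]
opening: 0.127
```

```bash
python3 -c "
from h import *
goal(*arc(66.25));lidang();knob()"
```

```text
13.55 chest [  0.0912  55.3299 294.9339] f [  4.8813  -0.4375 -18.902 ] op 0.127 q [ 22.9  49.5  59.8 -55.4 108.4 -58.3]
turn [ 0.1448 -0.026   0.1994] then shift cm [ 0.0091  0.0957 -0.146 ]
lid 65.70121858071353 rad 1.1467025868059268 radius 174.77503857011473 (174.2) tilt 66.10522016219126
knob chest [-147.9238   19.5305  174.022 ] res px [ 1.3 -0.1  0.8  0.7]
```

{"name": "send_rows", "arguments": {
  "moves": [
    [[0.1,0,0,0,0,-0.03,-0.95],[0.1,0,0,0,0.01,-0.03,-0.95],[0.1,0,0,0,0,-0.03,-0.95],[0,0,0,0,0,0,-0.95],[0,0,0,0,0,0,-0.95]]
  ]
}}

```text
time_s: 14.15
position: [0.6338, 0.1295, 0.2951]
tcp_rot: [[-0.989, 0.055, -0.135], [0.146, 0.396, -0.906], [0.004, -0.917, -0.4]]
force: [5.4, -1.8, -18.3]
opening: 0.126
```

```bash
python3 -c "
from h import *
goal(*arc(66.55));lidang();knob()"
```

```text
14.15 chest [  0.0996  55.9855 295.1389] f [  5.4278  -1.7861 -18.3198] op 0.126 q [ 22.9  49.7  59.6 -55.6 108.6 -58.4]
turn [ 0.1291 -0.041   0.2084] then shift cm [ 0.01    0.1015 -0.1662]
lid 65.93273313314006 rad 1.150743278012051 radius 174.77538663554546 (174.2) tilt 66.42099552573575
knob chest [-148.0309   21.5487  173.2547] res px [ 1.2 -0.1  0.7  0.7]
```

{"name": "send_rows", "arguments": {
  "moves": [
    [[0.1,0,0,0,0.01,-0.03,-0.95],[0.1,0,0,0,0,-0.03,-0.95],[0,0,0,0,0,0,-0.95],[0,0,0,0,0,0,-0.95],[0,0,0,0,0,0,-0.95]]
  ]
}}

```text
time_s: 14.75
position: [0.6339, 0.1298, 0.2953]
tcp_rot: [[-0.989, 0.055, -0.136], [0.146, 0.393, -0.908], [0.004, -0.918, -0.397]]
force: [4.4, -2.4, -20.4]
opening: 0.13
```

```bash
python3 -c "
from h import *
goal(*arc(66.75));lidang();knob()"
```

```text
14.75 chest [  0.0825  56.3257 295.2734] f [  4.3965  -2.4368 -20.4212] op 0.13 q [ 23.   49.8  59.6 -55.7 108.7 -58.4]
turn [ 0.1154 -0.0617  0.2133] then shift cm [ 0.0082  0.1092 -0.1887]
lid 66.05555340695824 rad 1.1528868961783791 radius 174.78836140743218 (174.2) tilt 66.63468398907504
knob chest [-147.9829   22.5871  172.8276] res px [ 1.2 -0.1  0.7  0.7]
```

{"name": "send_rows", "arguments": {
  "moves": [
    [[0,0,0,0,-0.05,0.08,-0.95],[0,0,0,0,-0.05,0.08,-0.95],[0,0,0,0,0,0,-0.95],[0,0,0,0,0,0,-0.95],[0,0,0,0,0,0,-0.95]]
  ]
}}

```text
time_s: 15.35
position: [0.6339, 0.1294, 0.2952]
tcp_rot: [[-0.989, 0.055, -0.134], [0.145, 0.395, -0.907], [0.003, -0.917, -0.399]]
force: [5.6, 2.3, -18.5]
opening: 0.127
```

```bash
python3 -c "
from h import *
goal(*arc(66.75));lidang();knob()"
```

```text
15.35 chest [  0.1389  55.9691 295.2092] f [  5.5525   2.3022 -18.5215] op 0.127 q [ 23.   49.7  59.7 -55.7 108.5 -58.4]
turn [0.2692 0.0554 0.2252] then shift cm [ 0.0139  0.1174 -0.224 ]
lid 65.93259075584713 rad 1.1507407930595093 radius 174.82819265285843 (174.2) tilt 66.48071541680054
knob chest [-147.881    22.4913  173.0542] res px [ 1.3 -0.1  0.8  0.7]
```

The knob stays put when unloaded, so the knee is holding. Release.

{"name": "send_rows", "arguments": {
  "moves": [
    [[0,0,0,0,0,0,-0.8],[0,0,0,0,0,0,-0.6],[0,0,0,0,0,0,-0.4],[0,0,0,0,0,0,-0.4],[0,0,0,0,0,0,-0.4]]
  ]
}}

```text
time_s: 15.95
position: [0.6329, 0.1278, 0.3016]
tcp_rot: [[-0.989, 0.061, -0.137], [0.15, 0.386, -0.91], [-0.002, -0.92, -0.391]]
force: [0.9, -0.6, -2.5]
opening: 0.29
```

```bash
python3 -c "
from h import *
goal(*arc(66.75));lidang();knob()"
```

```text
15.95 chest [ -0.6178  54.2004 301.599 ] f [ 0.9368 -0.5569 -2.5231] op 0.29 q [ 22.9  49.4  59.7 -56.1 109.1 -58.4]
turn [-0.2303 -0.101  -0.1876] then shift cm [-0.0618  0.7743 -0.1343]
lid 65.70055504372183 rad 1.1466910059007132 radius 181.25387364031351 (174.2) tilt 66.98021108909343
knob chest [-147.9855   22.6267  172.6543] res px [ 1.2 -0.1  0.7  0.7]
```

{"name": "send_rows", "arguments": {
  "moves": [
    [[0,0,0,0,0,-1.5,-0.3],[0,0,0,0,0,-1.5,-0.3],[0,0,0,0,0,-2,-0.3],[0,0,0,0,0,-2,-0.3],[0,0,0,3,0,0,-0.3]]
  ]
}}

```text
time_s: 16.55
position: [0.615, 0.1972, 0.3296]
tcp_rot: [[-0.989, 0.067, -0.134], [0.149, 0.389, -0.909], [-0.009, -0.919, -0.395]]
force: [-0.1, -0.2, -0.1]
opening: 0.348
```

{"name": "send_rows", "arguments": {
  "moves": [
    [[0,0,0,3.5,0,0,-0.3],[0,0,0,3.5,0,0,-0.3],[0,0,0,3.5,0,0,-0.3],[0,0,0,3.5,0,0,-0.3],[-8,0,0,1,0,0,-0.3]]
  ]
}}

```text
time_s: 17.05
position: [0.4605, 0.2192, 0.3258]
tcp_rot: [[-0.989, 0.069, -0.127], [0.145, 0.509, -0.848], [0.006, -0.858, -0.514]]
force: [-1.3, 0.5, 0.1]
opening: 0.347
```

{"name": "send_rows", "arguments": {
  "moves": [
    [[-8,0,0,0,0,0,-0.3],[-8,0,0,0,0,0,-0.3],[-8,0,0,0,0,0,-0.3],[-8,0,0,0,0,0,-0.3],[-8,0,0,0,0,0,-0.3]]
  ]
}}

```text
time_s: 17.55
position: [0.4645, 0.2178, 0.3298]
tcp_rot: [[-0.989, 0.14, -0.043], [0.146, 0.937, -0.316], [-0.004, -0.319, -0.948]]
force: [0.5, -1.1, -0.2]
opening: 0.347
```

{"name": "send_rows", "arguments": {
  "moves": [
    [[-8,0,0,0,0,0,-0.3],[-8,0,0,0,0,0,-0.3],[-3,0,0,0,0,0,-0.3],[0,0,0,0,0,0,-0.3],[0,0,0,0,0,0,-0.3]]
  ]
}}

```text
time_s: 18.05
position: [0.4645, 0.2176, 0.3278]
tcp_rot: [[-0.989, 0.147, 0.001], [0.147, 0.989, 0.002], [-0.001, 0.002, -1.0]]
force: [0.6, 0.1, -0.8]
opening: 0.35
```

```bash
cat >> h.py <<'E'
def RK(t=25):
    s,k=np.sin(np.radians(t)),np.cos(np.radians(t));return RC@np.array([[-k,0,s],[0,1,0],[-s,0,-k]])
E
python3 -c "
from h import *
goal([-146,20,155],RK());knob()"
```

```text
18.05 chest [-180.3713  118.3267  327.7617] f [ 0.5548  0.1125 -0.8313] op 0.35 q [ 12.6  14.8  89.9   0.1  75.3 -69. ]
turn [  0.1074 -24.9451  -0.0296] then shift cm [ 4.1861 -9.8327 17.1101]
knob chest [-148.5909   22.1661  172.6936] res px [ 0.9 -0.1  0.6  0.5]
```

{"name": "send_rows", "arguments": {
  "moves": [
    [[0,-8.3,0,0,0,0,-0.3],[0,-8.3,0,0,0,0,-0.3],[0,-8.3,0,0,0,0,-0.3],[0,0,0,1.4,-3.3,0,-0.3],[0,0,0,1.4,-3.3,0,-0.3]]
  ]
}}

```text
time_s: 18.65
position: [0.4284, 0.1583, 0.3138]
tcp_rot: [[-0.898, 0.14, 0.416], [0.128, 0.99, -0.057], [-0.42, 0.002, -0.907]]
force: [1.0, -0.4, 0.5]
opening: 0.352
```

{"name": "send_rows", "arguments": {
  "moves": [
    [[0,0,0,1.4,-3.2,3,-0.3],[0,0,0,0,0,3,-0.3],[0,0,0,0,0,3,-0.3],[0,0,0,0,0,3,-0.3],[0,0,0,0,0,1,-0.3]]
  ]
}}

```text
time_s: 19.15
position: [0.467, 0.12, 0.1879]
tcp_rot: [[-0.899, 0.145, 0.413], [0.133, 0.989, -0.058], [-0.417, 0.002, -0.909]]
force: [-1.1, -0.6, -0.3]
opening: 0.348
```

```bash
python3 - <<'E'
from h import *
goal([-146,20,155],RK())
a=capture("scene");b=np.clip(capture("top")*2.2,0,255).astype(np.uint8)
cv2.imwrite('pics/f.png',np.hstack([cv2.resize(a[80:230,220:340],(400,500)),cv2.resize(b[170:320,160:280],(400,500))]))
E
```

```text
19.15 chest [-163.4801   22.0836  187.9252] f [-1.1434 -0.5769 -0.2528] op 0.348 q [  4.4  17.5 121.1 -17.   18.  -62.1]
turn [ 0.1636 -0.3508  0.0166] then shift cm [-0.1928 -0.2084  3.7228]
```

View pics/f.png

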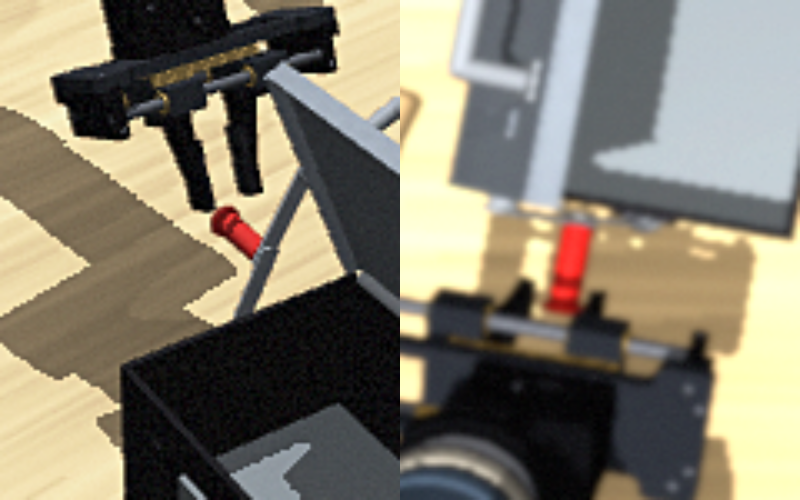

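The fingers straddle the knob (scene crop (200,195)/(250,180) around (235,225)). j5 is low, so I reduce the tilt to 15° first.

{"name": "send_rows", "arguments": {
  "moves": [
    [[0,5,0,0,0,0,-0.3],[0,5,0,0,0,0,-0.3],[0,0,0,0,0,0,-0.3],[0,0,0,0,0,0,-0.3],[0,0,0,0,0,0,-0.3]]
  ]
}}

```text
time_s: 19.75
position: [0.4655, 0.1199, 0.1905]
tcp_rot: [[-0.956, 0.146, 0.255], [0.142, 0.989, -0.034], [-0.257, 0.004, -0.966]]
force: [-0.2, -0.0, -0.1]
opening: 0.351
```

```bash
python3 -c "
from h import *
goal([-148,20,155],RK(15));knob()"
```

```text
19.75 chest [-164.9537   21.8168  190.4742] f [-0.2475 -0.0342 -0.0807] op 0.351 q [  2.8  17.9 114.4  -4.9  33.1 -75. ]
turn [ 0.2247 -0.1042 -0.0137] then shift cm [-0.7195 -0.1817  3.8653]
knob chest [-142.367    21.0476  176.7925] res px [ 1.9 -0.2  1.2  1. ]
```

{"name": "send_rows", "arguments": {
  "moves": [
    [[0,0,0,-0.36,-0.1,1.3,-0.3],[0,0,0,-0.36,-0.1,1.3,-0.3],[0,0,0,0,0,1.25,-0.3],[0,0,0,0,0,0,-0.3],[0,0,0,0,0,0,-0.3]]
  ]
}}

```text
time_s: 20.35
position: [0.4831, 0.1151, 0.154]
tcp_rot: [[-0.956, 0.147, 0.253], [0.143, 0.989, -0.034], [-0.255, 0.004, -0.967]]
force: [-0.7, -0.7, 0.6]
opening: 0.346
```

```bash
python3 -c "
from h import *
goal([-148,20,155],RK(15));knob()"
```

```text
20.35 chest [-146.837    19.6721  153.9699] f [-0.7089 -0.7298  0.5629] op 0.346 q [  2.   23.  114.5  -5.2  28.  -75.2]
turn [ 0.2108 -0.2221 -0.0779] then shift cm [ 0.0857  0.0328 -0.1296]
knob chest [-132.1676   18.8021  183.2133] res px [ 2.8 -0.2  1.7  1.5]
```

{"name": "send_rows", "arguments": {
  "moves": [
    [[0,0,0,0,0.15,0,-0.3],[0,0,0,0,0.15,0,-0.3],[0,0,0,0,0.15,0,-0.3],[0,0,0,0,0.15,0,-0.3],[0,0,0,0,0.15,0,-0.3]]
  ]
}}

```text
time_s: 20.95
position: [0.4846, 0.123, 0.1552]
tcp_rot: [[-0.956, 0.147, 0.255], [0.143, 0.989, -0.034], [-0.257, 0.004, -0.966]]
force: [-1.1, -0.5, 0.7]
opening: 0.349
```

{"name": "send_rows", "arguments": {
  "moves": [
    [[0,0,0,0,0.12,0.05,-0.3],[0,0,0,0,0.12,0.05,-0.3],[0,0,0,0,0.12,0.05,-0.3],[0,0,0,0,0,0,-0.3],[0,0,0,0,0,0,-0.3]]
  ]
}}

```text
time_s: 21.45
position: [0.4854, 0.1263, 0.1536]
tcp_rot: [[-0.956, 0.147, 0.255], [0.143, 0.989, -0.034], [-0.257, 0.004, -0.966]]
force: [0.2, 0.0, 0.3]
opening: 0.346
```

```bash
python3 -c "
from h import *
goal([-148,20,155],RK(15));knob()"
```

```text
21.45 chest [-146.2493   31.0702  153.5592] f [0.1536 0.0003 0.2552] op 0.346 q [  3.6  23.4 113.9  -6.   28.2 -73. ]
turn [ 0.2422 -0.109  -0.0674] then shift cm [ 0.1318 -1.107  -0.1845]
knob chest [-130.5948   22.1681  177.7684] res px [ 2.  -0.2  1.2  1.1]
```

{"name": "send_rows", "arguments": {
  "moves": [
    [[0,0,0,0,0.1,0.04,-0.3],[0,0,0,0,0.1,0.04,-0.3],[0,0,0,0,0.1,0.04,-0.3],[0,0,0,0,0,0,-0.3],[0,0,0,0,0,0,-0.3]]
  ]
}}

```text
time_s: 22.05
position: [0.4861, 0.1293, 0.1524]
tcp_rot: [[-0.956, 0.147, 0.255], [0.143, 0.989, -0.034], [-0.257, 0.004, -0.966]]
force: [-0.0, -0.6, -0.0]
opening: 0.35
```

```bash
python3 -c "
from h import *
goal([-148,20,155],RK(15));knob()"
```

```text
22.05 chest [-146.0075   34.0944  152.3825] f [-0.0336 -0.6053 -0.0283] op 0.35 q [  4.   23.6 113.7  -6.2  28.2 -72.5]
turn [ 0.242  -0.1141 -0.065 ] then shift cm [ 0.1247 -1.4094 -0.3044]
knob chest [-130.1032   24.5108  177.5932] res px [ 2.  -0.2  1.2  1.1]
```

{"name": "send_rows", "arguments": {
  "moves": [
    [[0,0,0,0,0.1,0.04,-0.3],[0,0,0,0,0.1,0.04,-0.3],[0,0,0,0,0.1,0.04,-0.3],[0,0,0,0,0,0,-0.3],[0,0,0,0,0,0,-0.3]]
  ]
}}

```text
time_s: 22.65
position: [0.4871, 0.1322, 0.1514]
tcp_rot: [[-0.956, 0.147, 0.255], [0.143, 0.989, -0.033], [-0.257, 0.005, -0.966]]
force: [0.9, 0.4, -0.5]
opening: 0.35
```

```bash
python3 - <<'E'
from h import *
goal([-148,20,155],RK(15));knob()
a=capture("scene");b=np.clip(capture("top")*2.2,0,255).astype(np.uint8)
cv2.imwrite('pics/g.png',np.hstack([cv2.resize(a[80:230,220:340],(400,500)),cv2.resize(b[170:320,160:280],(400,500))]))
E
```

```text
22.65 chest [-145.4127   37.1708  151.3709] f [ 0.8541  0.3951 -0.5092] op 0.35 q [  4.4  23.8 113.6  -6.4  28.1 -71.9]
turn [ 0.2513 -0.0783 -0.0638] then shift cm [ 0.156  -1.7171 -0.4175]
knob chest [-129.8073   27.7412  176.0247] res px [ 2.2 -0.2  1.3  1.2]
```

View pics/g.png

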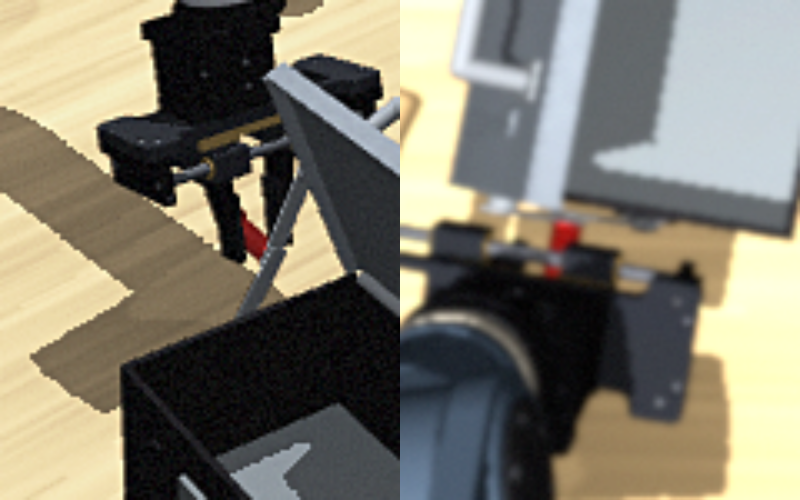

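The stay looks straight and the knob moves with the finger. Push on to the stop.

{"name": "send_rows", "arguments": {
  "moves": [
    [[0,0,0,0,0.1,0.04,-0.3],[0,0,0,0,0.1,0.04,-0.3],[0,0,0,0,0,0,-0.3],[0,0,0,0,0,0,-0.3],[0,0,0,0,0,0,-0.3]]
  ]
}}

```text
time_s: 23.35
position: [0.4874, 0.134, 0.1506]
tcp_rot: [[-0.956, 0.147, 0.255], [0.143, 0.989, -0.034], [-0.257, 0.004, -0.966]]
force: [-1.1, -2.2, 1.7]
opening: 0.349
```

```bash
python3 -c "
from h import *
goal([-148,20,155],RK(15));knob()"
```

```text
23.35 chest [-145.3721   38.9211  150.6176] f [-1.1494 -2.2431  1.7467] op 0.349 q [  4.6  24.  113.5  -6.6  28.1 -71.5]
turn [ 0.2315 -0.0974 -0.064 ] then shift cm [ 0.1404 -1.8921 -0.4913]
knob chest [-129.8375   29.5641  174.1012] res px [ 2.1 -0.2  1.3  1.1]
```

{"name": "send_rows", "arguments": {
  "moves": [
    [[0,0,0,0,0.1,0.04,-0.3],[0,0,0,0,0.1,0.04,-0.3],[0,0,0,0,0,0,-0.3],[0,0,0,0,0,0,-0.3],[0,0,0,0,0,0,-0.3]]
  ]
}}

```text
time_s: 23.95
position: [0.4875, 0.1346, 0.1502]
tcp_rot: [[-0.956, 0.146, 0.254], [0.142, 0.989, -0.036], [-0.257, 0.002, -0.967]]
force: [-2.6, -9.5, 7.1]
opening: 0.346
```

```bash
python3 -c "
from h import *
goal([-148,20,155],RK(15));knob()"
```

```text
23.95 chest [-145.3722   39.5374  150.1959] f [-2.5619 -9.4922  7.0691] op 0.346 q [  4.8  24.1 113.4  -6.9  28.2 -71.1]
turn [ 0.0954 -0.1352  0.0097] then shift cm [ 0.1295 -1.9537 -0.5321]
knob chest [-129.5045   29.4986  174.463 ] res px [ 2.1 -0.2  1.3  1.1]
```

Firm stop felt (12 N, knob no longer moving): locked. Back off and head for the socket.

{"name": "send_rows", "arguments": {
  "moves": [
    [[0,0,0,0,-0.4,0,-0.3],[0,0,0,0,-0.4,0,-0.3],[0,0,0,0,0,-2,-0.3],[0,0,0,0,0,-3,-0.3],[0,0,0,0,0,-4,-0.3]]
  ]
}}

```text
time_s: 24.55
position: [0.4627, 0.1312, 0.236]
tcp_rot: [[-0.957, 0.147, 0.251], [0.144, 0.989, -0.033], [-0.253, 0.004, -0.967]]
force: [-0.2, 0.7, 0.3]
opening: 0.353
```

```bash
python3 -c "
from h import *
goal(c([.463,-.267,.16]),RX);knob()
q=RK(0);goal(c([.463,-.267,.16]),q)"
```

```text
24.55 chest [-169.4206   32.6061  236.0424] f [-0.1601  0.7248  0.2772] op 0.353 q [  4.5  13.4 110.8  -4.6  41.5 -74. ]
turn [11.6933 11.3203 89.4076] then shift cm [-39.3882   5.8808   7.6042]
knob chest [-143.0983   29.1305  172.2282] res px [ 1.7 -0.1  1.   0.9]
24.65 chest [-166.5048   33.7869  241.0143] f [ 1.0958 -0.7015 -0.7501] op 0.354 q [  4.5  13.  110.6  -4.6  41.4 -74. ]
turn [ 0.4163 15.4153 -0.0147] then shift cm [ -5.5892 -39.5063   8.1014]
```

{"name": "send_rows", "arguments": {
  "moves": [
    [[0,5.2,0,0,0,0,0],[0,5.1,0,0,0,0,0],[0,5.1,0,0,0,0,0],[0,0,0,-0.7,-4.9,0,0],[0,0,0,-0.7,-4.9,0,0]]
  ]
}}

```text
time_s: 25.15
position: [0.464, 0.032, 0.2351]
tcp_rot: [[-0.99, 0.143, -0.008], [0.143, 0.99, 0.006], [0.009, 0.005, -1.0]]
force: [1.2, -0.4, 0.3]
opening: 0.493
```

{"name": "send_rows", "arguments": {
  "moves": [
    [[0,0,0,-0.7,-4.9,0,0],[0,0,0,-0.7,-4.9,0,0],[0,0,0,-0.7,-4.9,0,0],[0,0,0,-0.7,-4.9,0,0],[0,0,0,-0.7,-4.9,0,0]]
  ]
}}

```text
time_s: 25.65
position: [0.4615, -0.2171, 0.2338]
tcp_rot: [[-0.989, 0.147, -0.008], [0.147, 0.989, 0.007], [0.009, 0.005, -1.0]]
force: [0.7, 0.4, 1.0]
opening: 0.498
```

{"name": "send_rows", "arguments": {
  "moves": [
    [[0,0,8.3,-0.7,-4.9,0,0],[0,0,8.3,0,0,0,0],[0,0,8.3,0,0,0,0],[0,0,8.3,0,0,0,0],[0,0,8.3,0,0,0,0]]
  ]
}}

```text
time_s: 26.15
position: [0.4614, -0.2648, 0.2332]
tcp_rot: [[-0.638, 0.77, -0.009], [0.77, 0.638, 0.007], [0.011, -0.002, -1.0]]
force: [0.3, -0.1, 0.2]
opening: 0.496
```

{"name": "send_rows", "arguments": {
  "moves": [
    [[0,0,8.2,0,0,1,0],[0,0,8.1,0,0,1,0],[0,0,8,0,0,1,0],[0,0,8,0,0,1,0],[0,0,8,0,0,1,0]]
  ]
}}

```text
time_s: 26.65
position: [0.4611, -0.2642, 0.183]
tcp_rot: [[0.01, 1.0, -0.008], [1.0, -0.01, 0.007], [0.007, -0.009, -1.0]]
force: [-0.9, 0.6, 0.5]
opening: 0.502
```

{"name": "send_rows", "arguments": {
  "moves": [
    [[0,0,8,0,0,1,0],[0,0,0,0,0,1,0],[0,0,0,0,0,1,0],[0,0,0,0,0,0,0],[0,0,0,0,0,0,0]]
  ]
}}

```text
time_s: 27.15
position: [0.4609, -0.2643, 0.1542]
tcp_rot: [[0.142, 0.99, -0.008], [0.99, -0.142, 0.006], [0.005, -0.009, -1.0]]
force: [1.0, -0.3, -0.1]
opening: 0.497
```

```bash
python3 - <<'E'
from h import *
goal(c([.463,-.267,.06]),RX);knob()
a=capture("scene")
cv2.imwrite('pics/i.png',np.hstack([cv2.resize(a[150:300,90:210],(400,500)),cv2.resize(a[80:230,220:340],(400,500))]))
E
```

```text
27.15 chest [-113.0796 -358.9028  154.165 ] f [ 1.0402 -0.3314 -0.0601] op 0.497 q [-41.9  28.8  99.   -0.1  52.8 -33.6]
turn [-0.5281 -0.277   0.2643] then shift cm [-0.2373  0.2467  9.4165]
knob chest [-147.772    30.7156  169.051 ] res px [ 1.2 -0.1  0.7  0.7]
```

View pics/i.png

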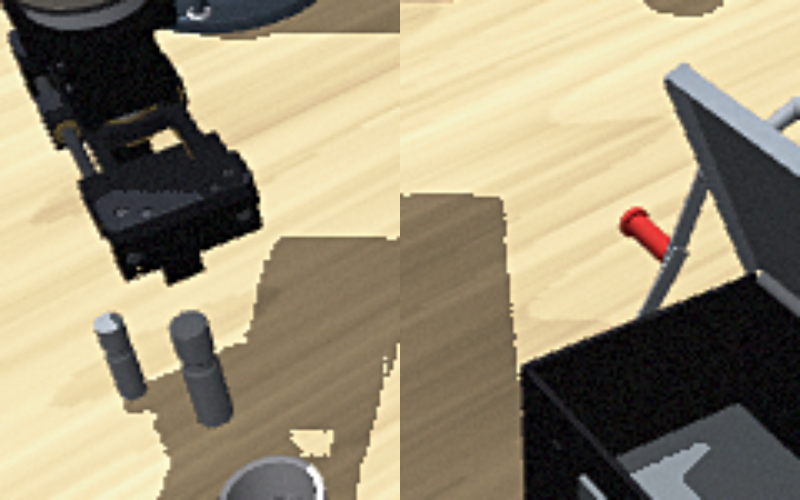

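The knob is 9 mm further on and the lid stands by itself. The gripper is above the larger socket (crop (190,325)). Descend and grip.

{"name": "send_rows", "arguments": {
  "moves": [
    [[-0.5,-0.3,0.3,-0.24,0.25,2,0],[0,0,0,0,0,2,0],[0,0,0,0,0,2,0],[0,0,0,0,0,2,0],[0,0,0,0,0,1.3,0]]
  ]
}}

```text
time_s: 27.8
position: [0.4629, -0.2671, 0.0608]
tcp_rot: [[0.148, 0.989, -0.0], [0.989, -0.148, -0.001], [-0.001, -0.0, -1.0]]
force: [-0.1, 0.0, 0.6]
opening: 0.5
```

{"name": "send_rows", "arguments": {
  "moves": [
    [[0,0,0,0,0,0,-0.9],[0,0,0,0,0,0,-0.9],[0,0,0,0,0,0,-0.9],[0,0,0,0,0,0,-0.9],[0,0,0,0,0,0,-0.9]]
  ]
}}

```text
time_s: 28.3
position: [0.4635, -0.2675, 0.0625]
tcp_rot: [[0.149, 0.989, 0.001], [0.989, -0.149, -0.002], [-0.002, 0.002, -1.0]]
force: [-0.2, -0.4, 3.0]
opening: 0.264
```

{"name": "send_rows", "arguments": {
  "moves": [
    [[0,0,0,0,0,-0.3,-0.9],[0,0,0,0,0,-0.5,-0.9],[0,0,0,0,0,-2,-0.9],[0,0,0,0,0,-4,-0.9],[0,0,0,0,0,-4,-0.9]]
  ]
}}

```text
time_s: 28.8
position: [0.4621, -0.2663, 0.1701]
tcp_rot: [[0.149, 0.989, -0.002], [0.989, -0.149, 0.001], [0.001, -0.002, -1.0]]
force: [1.0, -0.6, -1.1]
opening: 0.265
```

```bash
python3 - <<'E'
from h import *
goal([0,-50,250],RX)
E
```

```text
28.8 chest [-111.5808 -360.6879  170.105 ] f [ 0.9662 -0.5512 -1.0504] op 0.265 q [-41.9  27.4  98.2  -0.   54.5 -33.4]
turn [-0.1347 -0.0416 -0.1076] then shift cm [31.0688 11.1581 -7.9895]
```

{"name": "send_rows", "arguments": {
  "moves": [
    [[0,0,0,0,0,-4,-0.9],[0,0,0,0,0,-4,-0.9],[0,0,0,3.5,1.2,0,-0.9],[0,0,0,3.5,1.3,0,-0.9],[0,0,0,3.5,1.3,0,-0.9]]
  ]
}}

```text
time_s: 29.3
position: [0.5162, -0.1677, 0.2502]
tcp_rot: [[0.15, 0.989, 0.0], [0.989, -0.15, -0.001], [-0.001, 0.001, -1.0]]
force: [1.1, -0.2, -1.8]
opening: 0.266
```

{"name": "send_rows", "arguments": {
  "moves": [
    [[0,0,0,3.5,1.3,0,-0.9],[0,0,0,3.5,1.3,0,-0.9],[0,0,0,3.5,1.3,0,-0.9],[0,0,0,3.5,1.2,0,-0.9],[0,0,0,3.5,1.2,0,-0.9]]
  ]
}}

```text
time_s: 29.8
position: [0.6044, -0.0034, 0.2493]
tcp_rot: [[0.148, 0.989, -0.001], [0.989, -0.148, -0.001], [-0.001, -0.001, -1.0]]
force: [0.8, -0.3, -1.6]
opening: 0.268
```

{"name": "send_rows", "arguments": {
  "moves": [
    [[0,0,0,2,0.7,0,-0.9],[0,0,0,1,0.3,0,-0.9],[0,0,0,0,0,1,-0.9],[0,0,0,0,0,1,-0.9],[0,0,0,0,0,0,-0.9]]
  ]
}}

```text
time_s: 30.3
position: [0.6165, 0.0221, 0.2267]
tcp_rot: [[0.15, 0.989, -0.006], [0.989, -0.15, -0.001], [-0.001, -0.006, -1.0]]
force: [0.4, 0.1, -2.3]
opening: 0.267
```

```bash
python3 - <<'E'
from h import *
goal([0,-50,71],RX);knob()
a=capture("scene")
cv2.imwrite('pics/j.png',cv2.resize(a[60:300,200:440],(500,500)))
E
```

```text
30.3 chest [ -1.2615 -52.7866 226.738 ] f [ 0.3693  0.1388 -2.3045] op 0.267 q [-8.3 29.5 82.8 -0.1 68.1  0.4]
turn [-0.3281  0.0823 -0.1838] then shift cm [ 0.2787  0.1261 15.5738]
knob px [288.8438 147.0938] None
```

View pics/j.png

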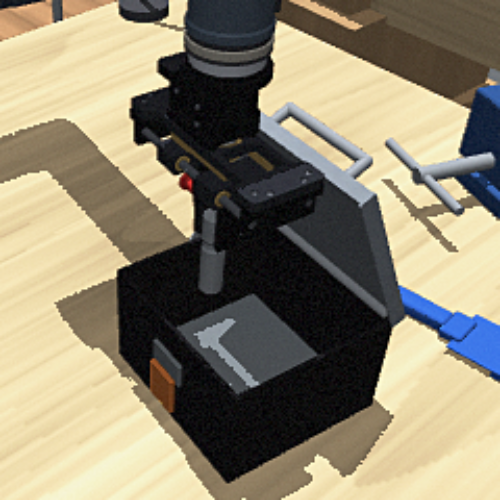

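The socket hangs over the open chest (crop (212,265)) and the lid is clear. Lower it in.

{"name": "send_rows", "arguments": {
  "moves": [
    [[0,0,0,0,0,3,-0.9],[0,0,0,0,0,3,-0.9],[0,0,0,0,0,3,-0.9],[0,0,0,0,0,3,-0.9],[0,0,0,0,0,2,-0.9]]
  ]
}}

```text
time_s: 30.95
position: [0.6181, 0.0224, 0.0876]
tcp_rot: [[0.15, 0.989, -0.002], [0.989, -0.15, -0.001], [-0.001, -0.002, -1.0]]
force: [-0.2, -0.3, -1.6]
opening: 0.268
```

{"name": "send_rows", "arguments": {
  "moves": [
    [[0,0,0,0,0,1,-0.9],[0,0,0,0,0,0.4,-0.9],[0,0,0,0,0,0.2,-0.9],[0,0,0,0,0,0.1,-0.9],[0,0,0,0,0,0,-0.9]]
  ]
}}

```text
time_s: 31.45
position: [0.6195, 0.0229, 0.0733]
tcp_rot: [[0.149, 0.989, 0.002], [0.989, -0.149, -0.001], [-0.001, 0.002, -1.0]]
force: [-0.1, 0.5, -1.0]
opening: 0.268
```

{"name": "send_rows", "arguments": {
  "moves": [
    [[0,0,0,0,0,0.1,-0.9],[0,0,0,0,0,0.1,-0.9],[0,0,0,0,0,0.1,-0.9],[0,0,0,0,0,0,-0.9],[0,0,0,0,0,0,-0.9]]
  ]
}}

```text
time_s: 31.95
position: [0.6187, 0.023, 0.0692]
tcp_rot: [[0.149, 0.989, -0.0], [0.989, -0.149, -0.001], [-0.001, -0.0, -1.0]]
force: [0.2, -0.1, -1.4]
opening: 0.264
```

{"name": "send_rows", "arguments": {
  "moves": [
    [[0,0,0,0,0,0.1,-0.9],[0,0,0,0,0,0.1,-0.9],[0,0,0,0,0,0,-0.9],[0,0,0,0,0,0,-0.9],[0,0,0,0,0,0,-0.9]]
  ]
}}

```text
time_s: 32.45
position: [0.619, 0.023, 0.0685]
tcp_rot: [[0.149, 0.989, 0.001], [0.989, -0.149, -0.001], [-0.001, 0.001, -1.0]]
force: [-1.9, -0.0, 5.4]
opening: 0.265
```

Contact with the floor; release and go up.

{"name": "send_rows", "arguments": {
  "moves": [
    [[0,0,0,0,0,0,-0.2],[0,0,0,0,0,0,0],[0,0,0,0,0,0,0],[0,0,0,0,0,-1,0],[0,0,0,0,0,-2,0]]
  ]
}}

```text
time_s: 32.95
position: [0.6174, 0.0232, 0.0963]
tcp_rot: [[0.149, 0.989, -0.004], [0.989, -0.149, -0.0], [-0.001, -0.004, -1.0]]
force: [0.4, 0.2, -0.5]
opening: 0.49
```

{"name": "send_rows", "arguments": {
  "moves": [
    [[0,0,0,0,0,-4,0],[0,0,0,0,0,-4,0],[0,0,0,0,0,-4,0],[0,0,0,0,0,-4,0],[0,0,0,0,0,-3,0]]
  ]
}}

```text
time_s: 33.45
position: [0.6194, 0.0232, 0.291]
tcp_rot: [[0.149, 0.989, 0.004], [0.989, -0.149, -0.001], [-0.001, 0.004, -1.0]]
force: [0.9, -0.3, -0.1]
opening: 0.505
```

{"name": "send_rows", "arguments": {
  "moves": [
    [[0,0,0,0,-4.5,0,0],[0,0,0,0,-4.5,0,0],[0,0,0,0,-4.5,0,0],[0,0,0,0,-4.5,0,0],[0,0,-8,0,0,0,0]]
  ]
}}

```text
time_s: 33.95
position: [0.4324, 0.0517, 0.2866]
tcp_rot: [[0.005, 1.0, -0.009], [1.0, -0.005, 0.0], [0.0, -0.009, -1.0]]
force: [-0.6, 0.5, 0.3]
opening: 0.5
```

{"name": "send_rows", "arguments": {
  "moves": [
    [[0,0,-8.2,0,0,0,-0.3],[0,0,-8.2,0,0,0,-0.3],[0,0,-8.2,0,0,0,-0.3],[0,0,-8.2,0,0,0,-0.3],[0,0,-8.2,0,0,0,-0.3]]
  ]
}}

```text
time_s: 34.45
position: [0.4407, 0.05, 0.2879]
tcp_rot: [[-0.653, 0.757, 0.001], [0.757, 0.653, -0.001], [-0.001, -0.0, -1.0]]
force: [0.2, 1.1, 0.0]
opening: 0.351
```

{"name": "send_rows", "arguments": {
  "moves": [
    [[0,0,-8.2,0,0,0,-0.3],[0,0,-8.2,0,0,0,-0.3],[0,0,-8.2,0,0,0,-0.3],[0,0,-8.2,0,0,0,-0.3],[0,0,-8.2,0,0,0,-0.3]]
  ]
}}

```text
time_s: 34.95
position: [0.4407, 0.05, 0.2878]
tcp_rot: [[-0.99, 0.143, 0.001], [0.143, 0.99, -0.001], [-0.001, -0.001, -1.0]]
force: [-0.1, -0.9, -0.3]
opening: 0.348
```

```bash
python3 - <<'E'
from h import *
goal([-147,35,155],RK(15));knob()
a=capture("scene");cv2.imwrite('pics/k.png',cv2.resize(a[80:300,220:420],(600,600)))
E
```

```text
34.95 chest [-179.2877  -51.0158  287.8188] f [-0.1442 -0.9446 -0.3162] op 0.348 q [ -8.   11.1 101.9  -0.1  67.  -89.8]
turn [ -0.0173 -14.9594   0.2442] then shift cm [ 0.3188  8.6016 13.665 ]
knob chest [-141.7488   28.9246  173.1661] res px [ 2.1 -0.2  1.2  1.1]
```

View pics/k.png

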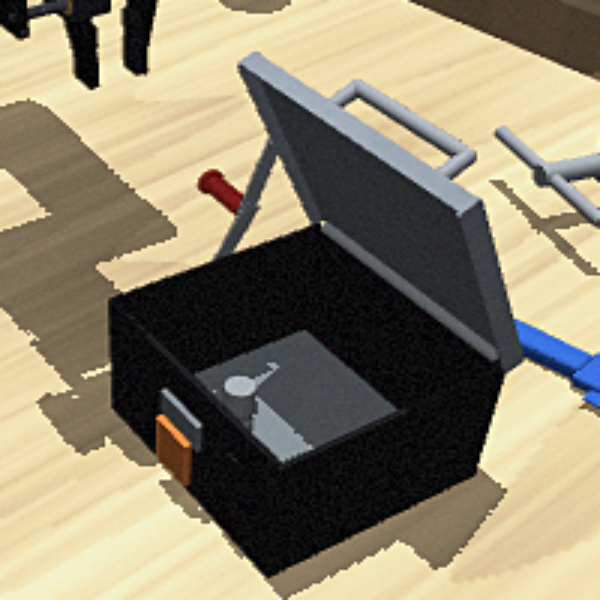

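The socket stands inside (crop (240,390)) and the lid holds. Now cage the knob.

{"name": "send_rows", "arguments": {
  "moves": [
    [[0,-7.5,0.1,0,0,0,-0.3],[0,-7.5,0.1,0,0,0,-0.3],[0,0,0,0.1,2.9,0,-0.3],[0,0,0,0.1,2.9,0,-0.3],[0,0,0,0.1,2.8,2,-0.3]]
  ]
}}

```text
time_s: 35.6
position: [0.4576, 0.1357, 0.2697]
tcp_rot: [[-0.952, 0.156, 0.263], [0.151, 0.988, -0.039], [-0.265, 0.002, -0.964]]
force: [1.9, -1.2, 0.1]
opening: 0.347
```

{"name": "send_rows", "arguments": {
  "moves": [
    [[0,0,0,0,0,2,-0.3],[0,0,0,0,0,2,-0.3],[0,0,0,0,0,2,-0.3],[0,0,0,0,0,0,-0.3],[0,0,0,0,0,0,-0.3]]
  ]
}}

```text
time_s: 36.1
position: [0.4714, 0.1322, 0.2093]
tcp_rot: [[-0.955, 0.154, 0.255], [0.149, 0.988, -0.04], [-0.258, -0.0, -0.966]]
force: [0.7, -0.6, -0.6]
opening: 0.35
```

```bash
python3 - <<'E'
from h import *
goal([-147,35,155],RK(15));knob()
E
```

```text
36.1 chest [-160.9683   34.8074  209.3111] f [ 0.669  -0.6325 -0.5681] op 0.35 q [  4.8  16.7 111.8  -5.8  37.1 -72.2]
turn [-0.1108 -0.0365 -0.38  ] then shift cm [0.0564 0.0193 5.6076]
knob chest [-137.9103   27.5452  176.0853] res px [ 2.5 -0.2  1.5  1.4]
```

{"name": "send_rows", "arguments": {
  "moves": [
    [[0,0,0,0,0,2,-0.3],[0,0,0,0,0,2,-0.3],[0,0,0,0,0,1.8,-0.3],[0,0,0,0,-0.15,0,-0.3],[0,0,0,0,-0.15,0,-0.3]]
  ]
}}

```text
time_s: 36.7
position: [0.4861, 0.1269, 0.154]
tcp_rot: [[-0.954, 0.152, 0.257], [0.147, 0.988, -0.04], [-0.26, -0.0, -0.966]]
force: [1.0, -0.9, -0.1]
opening: 0.348
```

{"name": "send_rows", "arguments": {
  "moves": [
    [[0,0,0,0,-0.15,0,-0.3],[0,0,0,0,-0.15,0,-0.3],[0,0,0,0,-0.1,0,-0.3],[0,0,0,0,0,0,-0.3],[0,0,0,0,0,0,-0.3]]
  ]
}}

```text
time_s: 37.2
position: [0.4853, 0.123, 0.1534]
tcp_rot: [[-0.955, 0.152, 0.256], [0.147, 0.988, -0.04], [-0.259, -0.0, -0.966]]
force: [-1.0, -0.8, -0.9]
opening: 0.35
```

```bash
python3 - <<'E'
from h import *
goal([-147,28,153],RK(15));knob()
E
```

```text
37.2 chest [-145.8361   27.7419  153.3974] f [-1.023  -0.8296 -0.8718] op 0.35 q [  3.4  23.4 114.   -6.7  28.1 -72.4]
turn [-0.0952  0.0259 -0.2926] then shift cm [0.1227 0.0258 0.0083]
knob chest [-131.7134   26.8105  178.9714] res px [ 2.8 -0.2  1.7  1.5]
```

{"name": "send_rows", "arguments": {
  "moves": [
    [[0,0,0,0,-0.1,-0.04,-0.3],[0,0,0,0,-0.1,-0.04,-0.3],[0,0,0,0,-0.1,-0.04,-0.3],[0,0,0,0,-0.1,-0.04,-0.3],[0,0,0,0,0,0,-0.3]]
  ]
}}

```text
time_s: 37.8
position: [0.4845, 0.1194, 0.155]
tcp_rot: [[-0.954, 0.152, 0.257], [0.147, 0.988, -0.039], [-0.26, 0.0, -0.966]]
force: [-1.2, 3.2, 2.3]
opening: 0.351
```

```bash
python3 - <<'E'
from h import *
goal([-147,28,153],RK(15));knob()
E
```

```text
37.8 chest [-146.1197   24.0465  154.9931] f [-1.1883  3.2262  2.3001] op 0.351 q [  2.9  23.1 114.2  -6.3  28.1 -73.2]
turn [-0.0651  0.0524 -0.2986] then shift cm [0.1366 0.3954 0.1697]
knob chest [-132.5426   24.5715  180.8016] res px [ 2.9 -0.3  1.8  1.6]
```

{"name": "send_rows", "arguments": {
  "moves": [
    [[0,0,0,0,-0.1,-0.04,-0.3],[0,0,0,0,-0.1,-0.04,-0.3],[0,0,0,0,-0.1,-0.04,-0.3],[0,0,0,0,0,0,-0.3],[0,0,0,0,0,0,-0.3]]
  ]
}}

```text
time_s: 38.4
position: [0.4837, 0.116, 0.1559]
tcp_rot: [[-0.955, 0.152, 0.256], [0.147, 0.988, -0.04], [-0.259, -0.001, -0.966]]
force: [0.7, 2.3, 1.4]
opening: 0.351
```

```bash
python3 - <<'E'
from h import *
goal([-147,28,153],RK(15));knob()
E
```

```text
38.4 chest [-146.4419   20.5574  155.8831] f [0.7041 2.2708 1.4455] op 0.351 q [  2.4  22.9 114.4  -6.2  28.1 -73.8]
turn [-0.1126  0.0182 -0.2862] then shift cm [0.1285 0.7443 0.264 ]
knob chest [-132.3461   21.2106  182.0385] res px [ 3.  -0.3  1.8  1.6]
```

{"name": "send_rows", "arguments": {
  "moves": [
    [[0,0,0,0,-0.1,-0.04,-0.3],[0,0,0,0,-0.1,-0.04,-0.3],[0,0,0,0,-0.1,-0.04,-0.3],[0,0,0,0,0,0,-0.3],[0,0,0,0,0,0,-0.3]]
  ]
}}

```text
time_s: 39.0
position: [0.4823, 0.113, 0.1568]
tcp_rot: [[-0.955, 0.152, 0.255], [0.147, 0.988, -0.04], [-0.258, -0.001, -0.966]]
force: [0.6, 0.4, 1.0]
opening: 0.349
```

```bash
python3 - <<'E'
from h import *
goal([-147,28,153],RK(15));knob()
E
```

```text
39.0 chest [-147.3861   17.4722  156.8177] f [0.6171 0.3562 0.9654] op 0.349 q [  2.   22.6 114.6  -5.9  28.2 -74.4]
turn [-0.1273 -0.0551 -0.2792] then shift cm [0.0615 1.0528 0.3788]
knob chest [-132.8276   18.2687  182.8393] res px [ 2.8 -0.2  1.7  1.5]
```

The knob is about 10.5 mm from lock, 4–5 mm past straight on the breaking side. Back off and return to the handle.

{"name": "send_rows", "arguments": {
  "moves": [
    [[0,0,0,0,0.4,0,-0.3],[0,0,0,0,0,-2,-0.3],[0,0,0,0,0,-3,-0.3],[0,0,0,0,0,-4,-0.3],[0,0,0,0,0,-4.5,-0.3]]
  ]
}}

```text
time_s: 39.6
position: [0.447, 0.1225, 0.2874]
tcp_rot: [[-0.956, 0.152, 0.251], [0.147, 0.988, -0.04], [-0.255, -0.002, -0.967]]
force: [0.9, -0.7, -0.2]
opening: 0.347
```

{"name": "send_rows", "arguments": {
  "moves": [
    [[0,7.5,0,0,2,-2,-0.3],[0,7.5,0,0,3,0,-0.3],[0,0,0,0,3,0,-0.3],[8,0,0,0,2,0,-0.3],[8,0,0,0,0,0,-0.3]]
  ]
}}

```text
time_s: 40.1
position: [0.4594, 0.2232, 0.307]
tcp_rot: [[-0.988, 0.147, -0.04], [0.152, 0.949, -0.278], [-0.003, -0.28, -0.96]]
force: [0.2, -0.6, -0.2]
opening: 0.348
```

{"name": "send_rows", "arguments": {
  "moves": [
    [[8,0,0,0,0,0,-0.3],[8,0,0,0,0,0,-0.3],[8,0,0,0,0,0,-0.3],[8,0,0,0,0,0,-0.3],[8,0,0,0,0,0,-0.3]]
  ]
}}

```text
time_s: 40.6
position: [0.4588, 0.2228, 0.3067]
tcp_rot: [[-0.988, 0.086, -0.125], [0.151, 0.547, -0.823], [-0.002, -0.833, -0.554]]
force: [0.5, -0.3, -0.5]
opening: 0.352
```

{"name": "send_rows", "arguments": {
  "moves": [
    [[8,0,0,0,0,0,-0.3],[2,0,0,0,0,0,-0.3],[0,0,0,0,0,0,-0.3],[0,0,0,0,0,0,-0.3],[0,0,0,0,0,0,-0.3]]
  ]
}}

```text
time_s: 41.1
position: [0.4592, 0.2216, 0.308]
tcp_rot: [[-0.988, 0.066, -0.138], [0.153, 0.404, -0.902], [-0.004, -0.913, -0.409]]
force: [-0.4, 0.0, 0.3]
opening: 0.354
```

```bash
python3 - <<'E'
from h import *
goal(*arc(66,97));goal(*arc(66,27));knob()
E
```

```text
41.1 chest [-186.199   121.4486  307.9821] f [-0.4477  0.0364  0.3492] op 0.354 q [ 35.7  42.4  73.9 -45.1 113.1 -43.9]
turn [ 0.1435 -0.245  -0.3312] then shift cm [-18.6199  -1.4129  -0.5014]
41.1 chest [-186.199   121.4486  307.9821] f [-0.4477  0.0364  0.3492] op 0.354 q [ 35.7  42.4  73.9 -45.1 113.1 -43.9]
turn [ 0.1435 -0.245  -0.3312] then shift cm [-18.6199  -1.4129   6.4986]
knob chest [-147.7979   22.2274  172.7854] res px [ 1.2 -0.1  0.7  0.6]
```

{"name": "send_rows", "arguments": {
  "moves": [
    [[0.1,-0.2,-0.3,0,-1.4,-0.5,-0.3],[0,0,0,-4,0,0,-0.3],[0,0,0,-4,0,0,-0.3],[0,0,0,-4,0,0,-0.3],[0,0,0,-4,0,0,-0.3]]
  ]
}}

```text
time_s: 41.7
position: [0.6183, 0.1969, 0.3232]
tcp_rot: [[-0.989, 0.059, -0.135], [0.147, 0.401, -0.904], [0.0, -0.914, -0.406]]
force: [0.4, 0.1, -0.1]
opening: 0.344
```

{"name": "send_rows", "arguments": {
  "moves": [
    [[0,0,0,-2.6,0,0,-0.3],[0,0,0,0,0,1,-0.3],[0,0,0,0,0,0,-0.3],[0,0,0,0,0,0,-0.3],[0,0,0,0,0,0,-0.3]]
  ]
}}

```text
time_s: 42.2
position: [0.6404, 0.1852, 0.3178]
tcp_rot: [[-0.989, 0.057, -0.134], [0.146, 0.401, -0.904], [0.002, -0.914, -0.405]]
force: [0.2, -0.4, -0.0]
opening: 0.353
```

```bash
python3 - <<'E'
from h import *
goal(*arc(65.8,27))
a=capture("scene");cv2.imwrite('pics/l.png',cv2.resize(a[50:200,250:400],(600,600)))
E
```

```text
42.2 chest [ -1.6004 112.1175 317.8264] f [ 0.2333 -0.4146 -0.0184] op 0.353 q [ 26.4  51.4  51.6 -55.7 114.7 -61.8]
turn [-0.3185  0.0006  0.1403] then shift cm [-0.16   -0.1647  6.1047]
```

View pics/l.png

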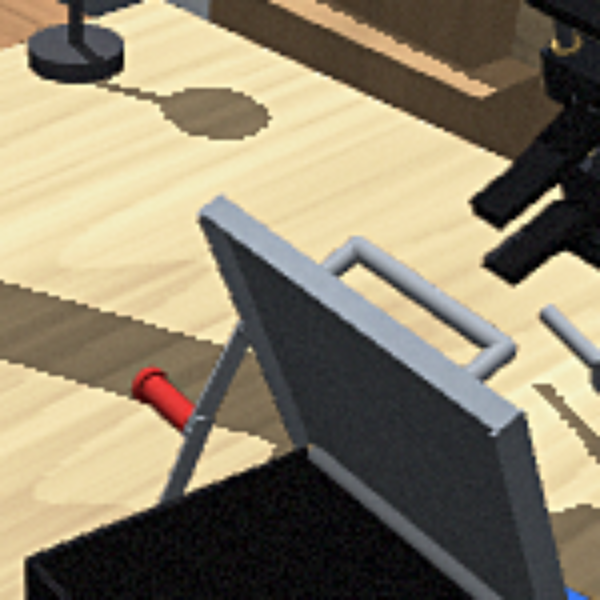

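The stay is nearly straight, the lid holds, and the gripper lines up with the bar (crop (430,290)). Approach and close.

{"name": "send_rows", "arguments": {
  "moves": [
    [[0,0,0,-0.1,-0.1,1.5,-0.3],[0,0,0,0,0,1.5,-0.3],[0,0,0,0,0,1.5,-0.3],[0,0,0,0,0,1,-0.3],[0,0,0,0,0,0.5,-0.3]]
  ]
}}

```text
time_s: 42.75
position: [0.6337, 0.1294, 0.2935]
tcp_rot: [[-0.989, 0.057, -0.135], [0.147, 0.401, -0.904], [0.003, -0.915, -0.405]]
force: [-0.0, 0.5, -0.0]
opening: 0.353
```

{"name": "send_rows", "arguments": {
  "moves": [
    [[0,0,0,0,0,0,-0.6],[0,0,0,0,0,0,-0.8],[0,0,0,0,0,0,-0.95],[0,0,0,0,0,0,-0.95],[0,0,0,0,0,0,-0.95]]
  ]
}}

```text
time_s: 43.25
position: [0.6343, 0.1298, 0.295]
tcp_rot: [[-0.989, 0.059, -0.135], [0.147, 0.399, -0.905], [0.0, -0.915, -0.403]]
force: [-0.4, -0.2, 5.3]
opening: 0.129
```

```bash
python3 - <<'E'
from h import *
goal(*arc(65.8,27));lidang();knob()
E
```

```text
43.25 chest [  0.5168  56.3847 295.0185] f [-0.3751 -0.1771  5.2744] op 0.129 q [ 22.9  49.6  59.6 -55.4 108.5 -58.2]
turn [-0.4125 -0.0166 -0.0068] then shift cm [0.0517 0.0396 0.0863]
lid 66.05031012850056 rad 1.1527953837056937 radius 174.66278687969796 (174.2) tilt 66.21246043691833
knob chest [-147.9163   22.2264  172.8263] res px [ 1.2 -0.1  0.7  0.6]
```

{"name": "send_rows", "arguments": {
  "moves": [
    [[-0.3,0,0,0,-0.01,0.09,-0.95],[-0.3,0,0,0,-0.01,0.09,-0.95],[-0.3,0,0,0,-0.01,0.09,-0.95],[-0.3,0,0,0,-0.01,0.09,-0.95],[0,0,0,0,0,0,-0.95]]
  ]
}}

```text
time_s: 43.85
position: [0.6338, 0.1263, 0.294]
tcp_rot: [[-0.989, 0.062, -0.133], [0.147, 0.418, -0.896], [-0.0, -0.906, -0.423]]
force: [-0.0, -1.4, 5.8]
opening: 0.122
```

```bash
python3 - <<'E'
from h import *
goal(*arc(65,27));lidang();knob()
E
```

```text
43.85 chest [  0.5161  52.8299 294.0151] f [-0.0194 -1.3569  5.8437] op 0.122 q [ 22.5  49.   60.2 -54.6 107.6 -58.1]
turn [ 0.0193 -0.0183 -0.0122] then shift cm [ 0.0516  0.0583 -0.0435]
lid 64.81131734787581 rad 1.1311708802753522 radius 174.6385389144263 (174.2) tilt 64.98072398606303
knob chest [-147.8479   14.1167  175.8641] res px [ 1.2 -0.1  0.7  0.7]
```

The knee is folding the right way. Lower.

{"name": "send_rows", "arguments": {
  "moves": [
    [[-0.6,0,0,0,-0.03,0.18,-0.95],[-0.9,0,0,0,-0.04,0.26,-0.95],[-1,0,0,0,-0.05,0.29,-0.95],[-1.2,0,0,0,-0.06,0.35,-0.95],[-1.3,0,0,0,-0.06,0.38,-0.95]]
  ]
}}

```text
time_s: 44.45
position: [0.6317, 0.112, 0.2892]
tcp_rot: [[-0.989, 0.073, -0.128], [0.147, 0.495, -0.856], [0.001, -0.866, -0.5]]
force: [-0.8, -0.8, 4.9]
opening: 0.128
```

{"name": "send_rows", "arguments": {
  "moves": [
    [[-1.5,0,0,0,-0.07,0.44,-0.95],[-1.5,0,0,0,-0.07,0.44,-0.95],[-1.5,0,0,0,-0.07,0.44,-0.95],[-1.5,0,0,0,-0.07,0.44,-0.95],[-1.5,0,0,0,-0.07,0.44,-0.95]]
  ]
}}

```text
time_s: 44.95
position: [0.6286, 0.0914, 0.2794]
tcp_rot: [[-0.989, 0.089, -0.118], [0.148, 0.604, -0.784], [0.001, -0.792, -0.61]]
force: [-0.3, -3.0, 4.9]
opening: 0.123
```

{"name": "send_rows", "arguments": {
  "moves": [
    [[-1.5,0,0,0,-0.07,0.44,-0.95],[-1.5,0,0,0,-0.07,0.44,-0.95],[-1.5,0,0,0,-0.07,0.44,-0.95],[-1.5,0,0,0,-0.07,0.44,-0.95],[-1.5,0,0,0,-0.07,0.44,-0.95]]
  ]
}}

```text
time_s: 45.45
position: [0.6258, 0.0726, 0.2672]
tcp_rot: [[-0.989, 0.103, -0.105], [0.147, 0.701, -0.698], [0.002, -0.706, -0.709]]
force: [-0.8, -5.9, 3.9]
opening: 0.13
```

{"name": "send_rows", "arguments": {
  "moves": [
    [[-1.5,0,0,0,-0.07,0.44,-0.95],[-1.5,0,0,0,-0.07,0.44,-0.95],[-1.5,0,0,0,-0.07,0.44,-0.95],[-1.5,0,0,0,-0.07,0.44,-0.95],[-1.5,0,0,0,-0.07,0.44,-0.95]]
  ]
}}

```text
time_s: 45.95
position: [0.6233, 0.0556, 0.2526]
tcp_rot: [[-0.989, 0.116, -0.091], [0.147, 0.787, -0.6], [0.002, -0.607, -0.795]]
force: [0.4, -5.3, 1.8]
opening: 0.123
```

```bash
python3 - <<'E'
from h import *
goal(*arc(37.5,27));lidang()
E
```

```text
45.95 chest [  0.5535 -18.6541 252.5726] f [ 0.436  -5.2681  1.8158] op 0.123 q [ 10.9  37.5  73.1 -35.   84.8 -62.5]
turn [ 0.1551 -0.0971  0.0673] then shift cm [ 0.0553  0.0752 -0.1989]
lid 36.80029132696169 rad 0.6422862493485946 radius 174.4466257430186 (174.2) tilt 37.345040970434276
```

{"name": "send_rows", "arguments": {
  "moves": [
    [[-1.5,0,0,0,-0.06,0.43,-0.95],[-1.5,0,0,0,-0.06,0.43,-0.95],[-1.5,0,0,0,-0.06,0.43,-0.95],[-1.5,0,0,0,-0.06,0.43,-0.95],[-1.5,0,0,0,-0.06,0.43,-0.95]]
  ]
}}

```text
time_s: 46.45
position: [0.6212, 0.041, 0.2362]
tcp_rot: [[-0.989, 0.127, -0.075], [0.147, 0.858, -0.492], [0.002, -0.498, -0.867]]
force: [0.1, -6.4, 0.4]
opening: 0.126
```

{"name": "send_rows", "arguments": {
  "moves": [
    [[-1.5,0,0,0,-0.07,0.44,-0.95],[-1.5,0,0,0,-0.07,0.44,-0.95],[-1.5,0,0,0,-0.07,0.44,-0.95],[-1.5,0,0,0,-0.07,0.44,-0.95],[-1.5,0,0,0,-0.07,0.44,-0.95]]
  ]
}}

```text
time_s: 46.95
position: [0.6193, 0.0284, 0.2178]
tcp_rot: [[-0.989, 0.135, -0.057], [0.147, 0.915, -0.375], [0.002, -0.38, -0.925]]
force: [0.2, -5.5, 0.2]
opening: 0.128
```

{"name": "send_rows", "arguments": {
  "moves": [
    [[-1.5,0,0,0,-0.07,0.44,-0.95],[-1.5,0,0,0,-0.07,0.44,-0.95],[-1.5,0,0,0,-0.07,0.44,-0.95],[-1.5,0,0,0,-0.07,0.44,-0.95],[-1.5,0,0,0,-0.07,0.44,-0.95]]
  ]
}}

```text
time_s: 47.45
position: [0.6178, 0.0182, 0.1979]
tcp_rot: [[-0.989, 0.142, -0.039], [0.147, 0.956, -0.252], [0.001, -0.255, -0.967]]
force: [1.0, -4.9, -3.1]
opening: 0.125
```

```bash
python3 - <<'E'
from h import *
goal(*arc(15,27));lidang()
E
```

```text
47.45 chest [  0.6339 -56.3703 197.9087] f [ 1.0413 -4.9429 -3.0749] op 0.125 q [ -1.4  33.3  82.3 -15.9  67.1 -76.4]
turn [ 0.2288 -0.0823  0.0008] then shift cm [ 0.0634  0.0618 -0.1877]
lid 14.344897398085678 rad 0.2503656904573628 radius 174.36887302816993 (174.2) tilt 14.771470682475632
```

Finish more slowly, with tool tilt and lid both returning to zero.

{"name": "send_rows", "arguments": {
  "moves": [
    [[-1.2,0,0,0,-0.05,0.34,-0.95],[-1.2,0,0,0,-0.05,0.34,-0.95],[-1.2,0,0,0,-0.05,0.34,-0.95],[-1.2,0,0,0,-0.05,0.34,-0.95],[-1.2,0,0,0,-0.05,0.34,-0.95]]
  ]
}}

```text
time_s: 47.95
position: [0.617, 0.0129, 0.1831]
tcp_rot: [[-0.989, 0.145, -0.023], [0.147, 0.978, -0.151], [0.001, -0.153, -0.988]]
force: [3.6, -2.2, -5.3]
opening: 0.126
```

{"name": "send_rows", "arguments": {
  "moves": [
    [[-1,0,0,0,-0.05,0.28,-0.95],[-1,0,0,0,-0.05,0.28,-0.95],[-1,0,0,0,-0.05,0.28,-0.95],[-0.8,0,0,0,-0.03,0.23,-0.95],[-0.8,0,0,0,-0.03,0.23,-0.95]]
  ]
}}

```text
time_s: 48.45
position: [0.6165, 0.0094, 0.1707]
tcp_rot: [[-0.989, 0.146, -0.012], [0.147, 0.987, -0.072], [0.001, -0.073, -0.997]]
force: [4.1, 1.0, -5.9]
opening: 0.128
```

```bash
python3 - <<'E'
from h import *
goal(*arc(0,27));lidang()
E
```

```text
48.45 chest [  0.5921 -65.3187 170.6504] f [ 4.096   0.9646 -5.8561] op 0.128 q [ -7.4  33.4  85.6  -4.8  61.2 -86.6]
turn [-4.1941 -0.0602  0.0035] then shift cm [ 0.0592 -0.2681  1.365 ]
lid 4.666863983213188 rad 0.08145214224980751 radius 174.4271831775208 (174.2) tilt 4.194581088129761
```

{"name": "send_rows", "arguments": {
  "moves": [
    [[-0.6,0,0,0,-0.03,0.18,-0.95],[-0.6,0,0,0,-0.03,0.18,-0.95],[-0.5,0,0,0,-0.02,0.15,-0.95],[-0.5,0,0,0,-0.02,0.15,-0.95],[-0.4,0,0,0,-0.02,0.12,-0.95]]
  ]
}}

```text
time_s: 48.95
position: [0.6163, 0.0077, 0.1631]
tcp_rot: [[-0.989, 0.147, -0.005], [0.147, 0.989, -0.028], [0.001, -0.028, -1.0]]
force: [5.8, 1.2, -5.4]
opening: 0.121
```

{"name": "send_rows", "arguments": {
  "moves": [
    [[-0.4,0,0,0,-0.02,0.12,-0.95],[-0.3,0,0,0,-0.02,0.1,-0.95],[-0.3,0,0,0,-0.01,0.08,-0.95],[-0.3,0,0,0,0,0.08,-0.95],[0,0,0,0,0,0,-0.95]]
  ]
}}

```text
time_s: 49.45
position: [0.6161, 0.007, 0.1593]
tcp_rot: [[-0.989, 0.147, -0.002], [0.147, 0.989, -0.006], [0.001, -0.006, -1.0]]
force: [4.3, 1.7, -6.2]
opening: 0.123
```

```bash
python3 - <<'E'
from h import *
goal(*arc(0,27));lidang()
E
```

```text
49.45 chest [  0.5983 -67.7113 159.2908] f [ 4.3009  1.6901 -6.2198] op 0.123 q [ -9.6  33.9  86.7  -0.4  59.4 -90.9]
turn [-0.3418 -0.0605 -0.0118] then shift cm [ 0.0598 -0.0289  0.2291]
lid 0.7606080940996809 rad 0.013275115559358286 radius 174.41634975011794 (174.2) tilt 0.347079133436431
```

Still carrying about 6 N; go down gently until the lid rests.

{"name": "send_rows", "arguments": {
  "moves": [
    [[-0.2,0,0,0,0,0.06,-0.95],[-0.1,0,0,0,0,0.06,-0.95],[0,0,0,0,0,0.05,-0.95],[0,0,0,0,0,0,-0.95],[0,0,0,0,0,0,-0.95]]
  ]
}}

```text
time_s: 49.95
position: [0.6162, 0.007, 0.1587]
tcp_rot: [[-0.989, 0.147, -0.001], [0.147, 0.989, -0.002], [0.0, -0.002, -1.0]]
force: [2.9, 2.9, 5.2]
opening: 0.127
```

{"name": "send_rows", "arguments": {
  "moves": [
    [[0,0,0,0,0,0.05,-0.95],[0,0,0,0,0,0.05,-0.95],[0,0,0,0,0,0.05,-0.95],[0,0,0,0,0,0,-0.95],[0,0,0,0,0,0,-0.95]]
  ]
}}

```text
time_s: 50.45
position: [0.6162, 0.007, 0.1587]
tcp_rot: [[-0.989, 0.147, -0.0], [0.147, 0.989, -0.002], [-0.0, -0.002, -1.0]]
force: [1.3, 3.9, 12.2]
opening: 0.126
```

The lid is seated (z stopped, 12 N contact). Unload, release and retreat.

{"name": "send_rows", "arguments": {
  "moves": [
    [[0,0,0,0,0,-0.12,-0.95],[0,0,0,0,0,-0.1,-0.7],[0,0,0,0,0,0,-0.4],[0,0,0,0,0,0,-0.3],[0,0,0,0,0,0,-0.3]]
  ]
}}

```text
time_s: 50.95
position: [0.6141, 0.0064, 0.1574]
tcp_rot: [[-0.989, 0.147, -0.006], [0.147, 0.989, -0.002], [0.006, -0.003, -1.0]]
force: [0.4, 1.1, -0.1]
opening: 0.312
```

{"name": "send_rows", "arguments": {
  "moves": [
    [[0,0,0,0,0,-1,-0.3],[0,0,0,0,0,-2,-0.3],[0,0,0,0,0,-3,-0.3],[0,0,0,0,0,-4,-0.3],[0,0,0,0,0,-4,-0.3]]
  ]
}}

```text
time_s: 51.45
position: [0.6152, 0.0068, 0.2998]
tcp_rot: [[-0.989, 0.147, -0.004], [0.147, 0.989, -0.002], [0.004, -0.003, -1.0]]
force: [0.4, -0.1, 0.2]
opening: 0.347
```

{"name": "send_rows", "arguments": {
  "moves": [
    [[0,0,0,3,3.5,0,-0.3],[0,0,0,3,3.5,0,-0.3],[0,0,0,3,3.5,0,-0.3],[0,0,0,3,3.5,0,-0.3],[0,0,0,3,3.5,0,-0.3]]
  ]
}}

```text
time_s: 51.95
position: [0.492, 0.2031, 0.299]
tcp_rot: [[-0.989, 0.148, -0.002], [0.148, 0.989, -0.002], [0.002, -0.002, -1.0]]
force: [1.3, 0.1, 0.9]
opening: 0.351
```

```bash
python3 - <<'E'
from h import *
st()
a=capture("scene");knob();cv2.imwrite('pics/m.png',a)
o=cv2.imread('pics/a.png')
for t in("coupler","dowel","scraper","socket"):
    print(t,[(np.round(d['location'],3),round(d['p'],2)) for d in spot_in('scene',t)])
E
```

```text
51.95 pos [0.492  0.2031 0.299 ] f [1.2535 0.1471 0.8705] op 0.3510547459471431
[[-0.9891  0.1475 -0.0021]
 [ 0.1475  0.9891 -0.0019]
 [ 0.0018 -0.0022 -1.    ]]
knob chest [-147.708   -73.1552  135.8902] res px [ 1.  -0.   0.6  0.5]
coupler [(array([ 0.612, -0.294,  0.052]), 0.75)]
dowel [(array([0.461, 0.319, 0.03 ]), 0.51)]
scraper [(array([0.753, 0.316, 0.012]), 0.68)]
socket [(array([ 0.416, -0.301,  0.046]), 0.56)]
```

View pics/m.png

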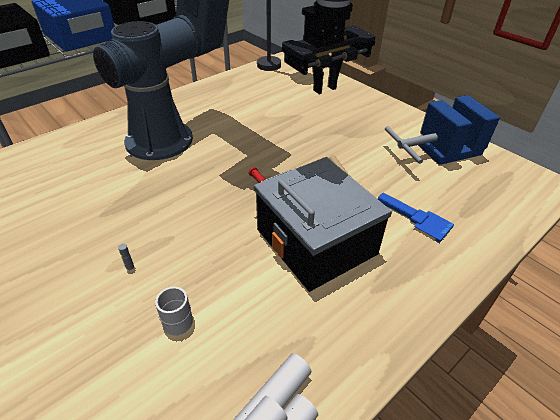

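The lid is shut, its outline the same as in the first picture. Only the small look-alike remains at (126,257), the coupler and scraper are where they were, and the gripper is clear. Handing in.

```bash
python3 -c "
from rig import bot
print(bot.hand_in())"
```

```text
the job is handed in; nothing more can be done
None
```

The larger chrome socket is in the chest with the lid fully shut, and I handed the job in at about 52 s of the 72 s allowed.

- **Order:** I raised the lid to about 1.15 rad. I pushed the knee past straight to its stop, which gave about 12 N and no further knob movement. The lid stood by itself while I set the socket upright on the chest floor. I then broke the knee about 4–5 mm past straight, lowered the lid while holding the handle, and let go once it was seated.
- **Last checks:** The lid stopped moving as the contact force rose to 12 N. The knob is back at its folded place (y −73 mm), and the last picture shows the lid closed.
- **Bystanders:** The coupler, dowel and scraper were found within about 5 mm of where they started, which is within the detector's error. The gripper is clear of everything.
- **What disagreed:**
  - The knob's straight position came out about 1–2 mm further along y than the listed range.
  - While gripping the handle near the top of the lift I read up to about 21 N. Most of it was still there after I eased off, and the arm sprang about 6 mm when I released the bar. So part of that was the arm pulling on the bar, not on the knee. The lid and knee did not move.

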